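Line up the spare paper rolls by height

TASK

Line up the spare paper rolls standing upright on the wooden board in order of height, each centred on its own ring mark: the tallest on the mark next to the upright steel end stop, the shortest at the far end. The two equal slim rolls are a pair: carry them together in one grasp and stand them close side by side on one mark, the pair square across the board, in their turn in the order. Leave the pin tin and the rubber stamp where they are.

Things in the scene. Friction and masses are not known exactly. Their poses are not given: they have to be found in the camera images.
- tall_roll: The tallest white paper roll, a plain cylinder 50 mm in diameter and 80 mm high. Origin: centre of the underside; z up the roll. Loose, stands upright on the counter at the start.
- till_roll: White paper roll, a cylinder 60 mm in diameter and 57 mm high. Origin: centre of the underside; z up the roll. Loose, stands upright on the counter at the start.
- slim_roll_a: One of two equal slim white paper rolls, a cylinder 30 mm in diameter and 44 mm high. At the start the two stand side by side, 1 mm apart, the other one about to +y (left; the line between them is within 0.15 rad of the y axis), so one grasp along that line takes both (about 60 mm). Origin: centre of the underside; z up the roll. Loose, stands upright on the counter at the start.
- slim_roll_b: The other slim white paper roll, a cylinder 30 mm in diameter and 44 mm high, next to slim_roll_a. Origin: centre of the underside; z up the roll. Loose, stands upright on the counter at the start.
- short_roll: The shortest white paper roll, a cylinder 52 mm in diameter and 30 mm high. Origin: centre of the underside; z up the roll. Loose, stands upright on the counter at the start.
- board: Light wooden board, fixed, 320 mm long (its y axis), 100 mm wide (its x axis), 12 mm thick, top flat. Four equal flat dark ring marks, 65 mm across, lie in one row on its middle line, centres at y = -105, -35, +35 and +105 mm from its origin (x = 0). Origin: centre of the underside; yaw within 0.15 rad of the world axes.
- end_stop: Upright steel plate fixed across one end of the board (either end): 80 mm long across the board, 6 mm thick on a 16 mm foot, 30 mm high above the board's top. The other end has only a flat steel strip, 3 mm high. Origin: centre of the underside, on the board's top, 150 mm from the board's centre.
- pin_tin: Bystander: round green pin tin, 60 mm in diameter, 21 mm high, loose, on the counter behind the board's left end (another one far back is scenery). Origin: centre of the underside.
- rubber_stamp: Bystander: rubber stamp with wooden foot and black knob, 26 x 40 mm, 67 mm high, loose, standing right of the printer. Origin: centre of the underside.
Mind the look-alikes: they are no part of the job. Leave any purple or yellow look-alike of the slim_roll_a alone.

How it is judged:
By the outcome, as a careful person would: the job done as asked, in the order asked, and still so for the second after the job is handed in, with the robot touching nothing.
It also fails if it takes over 120 s, if anything falls off the work surface, if the arm or the gripper's body presses on something with over 40 N, if the wrist force passes 120 N, or if a joint passes its speed limit or range.

ROBOT

A 7-joint arm with a two-finger parallel gripper is mounted at the origin on a cart in front of the work surface, level with it; the furniture and walls round the work are solid. World frame = base frame: x ahead of the robot, y to its left, z up, the work surface at z = 0. Lengths are in m, angles in rad, forces in N, time in s.
With the tool pointing down it reaches from about 0.35 to 0.9 m from the base axis. Payload 8.1 kg.
Tool frame: the origin (TCP) lies midway between the tips of the shut fingers; the grasp point (between the pads) lies 19 mm behind it; z points along the fingers, y is the line along which they close (so a half turn about z gives the same grasp; the last joint's range is limited). The gripper opens to 92 mm and grips with 3 to 60 N. Pads are 19 mm wide; open, the fingers measure 130 mm over their backs; the gripper's body (75 mm by 190 mm) begins 47 mm behind the grasp point.
Start: joints at [-1.272, 0.434, 0.025, 1.573, -0.012, 1.134, -0.075], TCP at [0.244, 0.575, 0.197] pointing down, gripper open.
Joint ranges: [-2.62, 2.62], [-0.44, 2.09], [-1.27, 1.32], [0.08, 2.57], [-1.32, 4.46], [0.12, 2], [-2.74, 2.74]. Speed limits (rad/s): [2.22, 2.22, 3.01, 3.01, 3.14, 3.14, 3.14].

INTERFACE

Orientations are given as a rotation vector (axis times angle).
In Python, from cell import arm gives the robot as it stands.
- The arm moves only by the tool carry_out, never from a script. Its arguments are lists of equal length, an entry for each row: "claw": the finger opening in cm, from 0 to 9.18; "delta_pos": the shift along the tool's x, y, z in cm, a list of three; "angular": the turn, a rotation vector about the tool's x, y, z in rad, a list of three. In form: {"claw": [claw, ...], "delta_pos": [[dx, dy, dz], ...], "angular": [[ax, ay, az], ...]}. A call has 1 to 20 rows; each row shifts and turns the commanded pose from where the row before left it, along the tool's axes as they then stand; what a row does not reach is not made up. A row lasts 1/10 s, in which the tool goes at most 50 mm and 8.59 degrees, less where a joint would pass 70% of its speed; a pose out of reach is approached as far as the arm can. A call with a gripper value outside its range is refused whole. The fingers move at their own pace and stop on an object; "force" is the grip in N (left out, the last holds). Time passes only in rows, so rows that do not move let the fingers close. It gives the time, the measured TCP pose, the force, the opening and the grip force at its end, in the units of the state.
- arm.observe(): the state, without advancing time (a new reading comes with each control period).
- arm.get_image(name): name is "scene" or "top" or "wrist"; returns a dict with "frame" (420x560x3 uint8, red, green, blue), "mtx" (3x3 intrinsics, pixels), "T" (4x4, takes a point from camera to world coordinates). Camera axes: x right, y down, z forward; pixel columns grow to the right and rows downward; lengths in m; the calibration is good to about 2 mm. A picture is of the moment at which its call begins. There is no depth.
- arm.sign_off(): hands the job in; it is judged then, once.
Trained networks look in a picture, given as the dict that the camera call returned (one of the last four; its "shot" number tells which), for a name from the list of things; names that differ only in an ending like _2 or _b are one class to them, and where a whole thing is asked for, a point or a joint stands for the part that bears it (a point fixed in the world has none). Each returns a list of dicts, best first, with "conf" (0 to 1); they miss things now and then, are a little off and sometimes report something else, mostly with a low value. They report only what shows in the picture. A call takes as long as a camera call. They do not tell look-alikes from the thing itself.
- arm.look_for(label, picture): "centre" ([column, row] as shares, 0 to 1, of the picture: columns of its width, rows of its height, amid what is visible of it).
- arm.trace(label, picture): "region" (420x560 bool, what is visible of it) and "centre" ([column, row] as shares, 0 to 1, of the picture: columns of its width, rows of its height, amid what is visible of it).
- arm.place_of(label, picture): "centre" ([column, row] as shares, 0 to 1, of the picture: columns of its width, rows of its height: a listed point, or the origin of a listed thing).
The state is a dict: "clock": time; "joints": joint angles; "dq": joint speeds; "joint_efforts": joint torques, N m; "position": TCP position; "ee_rot": TCP orientation; "force": force on the tool from outside, world axes, zero at the start; "ft_torque": the same for the moment, N m; "width": opening from 0.0 (shut) to 1.0 (fully open); "gripper_force": force on a finger pad.
Only numpy, scipy, OpenCV 4.12 (cv2) and the standard library are available. Lean on these libraries where they do the work, as an engineer would, in place of code of your own. Each camera call takes 0.05 s, during which the arm holds its last target. There are 200 camera calls.

## Working session

There is one attempt and no reset: what is moved stays moved. The work goes in short steps, Python scripts to look and compute and a tool call to move; the robot and the scene stay as the last step left them, time stands still between calls to the robot, and variables do not carry over. Pictures are saved under pics/ and viewed, at most 14 in all, crops included, and the job is handed in when it is done.

Besides the shell and the picture viewer there is one more tool, called as name(argument=value, ...), one argument or row to a line, values as JSON. carry_out: Moves the arm, as the interface text tells. Its arguments: {"type":"object","properties":{"claw":{"type":"array","items":{"type":"number"}},"delta_pos":{"type":"array","items":{"type":"array","items":{"type":"number"}}},"angular":{"type":"array","items":{"type":"array","items":{"type":"number"}}},"force":{"type":"number"}},"required":["claw","delta_pos","angular"]}

```bash
ls; mkdir -p pics; python3 - <<'E'
from cell import arm
import cv2
for n in ["scene","top"]:
    p=arm.get_image(n); cv2.imwrite(f"pics/{n}0.png",p["frame"][:,:,::-1])
    print(n,p["mtx"].tolist(),p["T"].round(4).tolist())
    for l in ["tall_roll","till_roll","slim_roll_a","short_roll","board","end_stop","pin_tin","rubber_stamp"]:
        print(l,[(round(d["conf"],2),round(d["centre"][0]*560),round(d["centre"][1]*420)) for d in arm.place_of(l,p)])
s=arm.observe();print(s)
E
```

```text
pics
scene [[542.1926151561341, 0.0, 277.4060175806074], [0.0, 542.1926151561341, 210.5358404628726], [0.0, 0.0, 1.0]] [[0.5855, -0.4971, 0.6404, -0.3502], [-0.8107, -0.3634, 0.4591, -0.4966], [0.0045, -0.7879, -0.6157, 0.9088], [0.0, 0.0, 0.0, 1.0]]
tall_roll [(0.73, 288, 267)]
till_roll [(0.62, 343, 293)]
slim_roll_a [(0.71, 168, 175), (0.57, 260, 198), (0.52, 248, 191), (0.5, 257, 178), (0.49, 283, 203)]
short_roll [(0.6, 396, 319)]
board [(0.6, 211, 218)]
end_stop [(0.51, 177, 190), (0.33, 288, 269)]
pin_tin [(0.66, 260, 198), (0.56, 216, 170), (0.22, 211, 221)]
rubber_stamp [(0.74, 367, 279)]
top [[524.2500365536258, 0.0, 276.3671352917727], [0.0, 524.2500365536258, 208.7728594848795], [0.0, 0.0, 1.0]] [[0.0311, -0.9985, 0.0456, 0.4673], [-0.9993, -0.0319, -0.0179, 0.1458], [0.0193, -0.045, -0.9988, 1.5904], [0.0, 0.0, 0.0, 1.0]]
tall_roll [(0.81, 305, 250)]
till_roll [(0.76, 353, 242), (0.23, 163, 223)]
slim_roll_a [(0.5, 211, 162), (0.48, 252, 174), (0.42, 140, 207), (0.41, 231, 181), (0.4, 217, 178), (0.26, 391, 249)]
short_roll [(0.71, 394, 249)]
board [(0.96, 215, 230)]
end_stop [(0.55, 164, 227)]
pin_tin [(0.82, 171, 174)]
rubber_stamp [(0.53, 360, 216)]
{'clock': 0.9, 'joints': array([-1.2715982 ,  0.43446939,  0.02500348,  1.57318517, -0.01158593,
        1.13398465, -0.07509308]), 'dq': array([ 4.30542254e-04, -4.32255777e-04, -1.93493144e-05,  7.58423885e-05,
        4.34026023e-04, -5.23937295e-05,  1.84516679e-03]), 'joint_efforts': array([ 7.72448802e-04, -6.67638731e+01,  9.83777605e-01, -3.14808261e+01,
       -6.07834733e-02,  3.27891740e-02,  1.91611957e-05]), 'position': array([0.24446377, 0.57524104, 0.19736666]), 'ee_rot': array([6.27014038e-01, 3.07834735e+00, 1.48733587e-04]), 'force': array([-0.09462939,  0.76872098,  0.72225409]), 'ft_torque': array([-8.35869583e-05, -8.93854726e-05,  2.17383933e-02]), 'gripper_force': 0.0, 'width': 1.0008011864379476}
```

View pics/scene0.png

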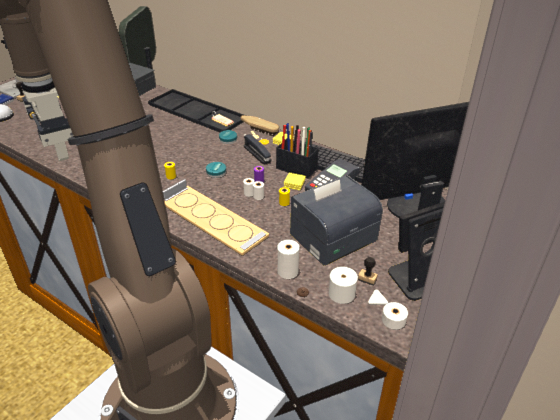

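View pics/top0.png

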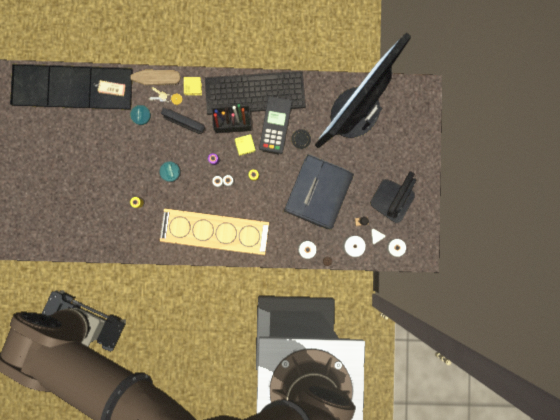

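The scene view shows the upright end stop at the board's left (+y) end, about (177,190), and the flat strip at (254,241). The white rolls are:
- tall: (288,260)
- till: (343,285)
- short: (395,316)
- white slims: (249,187) and (258,190)

In the top view, the slim-roll candidates are white (218,181) and (228,180), purple (213,159), and yellow (253,174) and (136,202). Only the two whites fit the description. I'll confirm this in an enlarged crop while measuring.

```bash
cat > h.py <<'E'
from cell import arm
import numpy as np, cv2
from scipy.spatial.transform import Rotation as R
def w(p,px,z):
    d=p["T"][:3,:3]@np.linalg.solve(p["mtx"],[px[0],px[1],1]); c=p["T"][:3,3]
    return (c+d*(z-c[2])/d[2])[:2]
def proj(p,X):
    q=p["T"][:3,:3].T@(np.asarray(X)-p["T"][:3,3]); q=p["mtx"]@q; return q[:2]/q[2]
def go(x,y,z,yaw,start=None):
    """total move in tool axes (cm, rad); yaw = heading of tool y axis"""
    s=arm.observe(); r=R.from_rotvec(s["ee_rot"]); M=r.as_matrix()
    c,n=np.cos(yaw),np.sin(yaw)
    T=np.array([[n,c,0],[-c,n,0],[0,0,-1]])  # cols: tool x,y,z
    d=M.T@(np.array([x,y,z])-s["position"])*100
    a=R.from_matrix(M.T@T).as_rotvec()
    print("cm",d.round(2),"rad",a.round(3),"now",s["position"].round(4),"yaw",round(np.arctan2(M[1,1],M[0,1]),3),"z",M[:,2].round(3),"j",s["joints"].round(2),"t",round(s["clock"],1))
E
python3 - <<'E'
from h import *
p=arm.get_image("top")
H=dict(tall_roll=.08,till_roll=.057,slim_roll_a=.044,short_roll=.03,board=.012,end_stop=.042,pin_tin=.021,rubber_stamp=.067)
for l,h in H.items():
    for d in arm.trace(l,p)[:6]:
        m=d["region"]; v,u=np.nonzero(m)
        c=(u.mean(),v.mean()); zz=h if l=="board" else h/2
        print(l,round(d["conf"],2),np.round(c,1),m.sum(),w(p,c,zz).round(4),p["frame"][m].mean(0).round())
        if l=="board" and d["conf"]>.5:
            r=cv2.minAreaRect(np.c_[u,v].astype(np.float32)); b=cv2.boxPoints(r)
            print("box",[w(p,q,.012).round(4).tolist() for q in b])
c=p["frame"][140:270,130:290,::-1]
cv2.imwrite("pics/crop1.png",cv2.resize(c,None,fx=5,fy=4.6,interpolation=cv2.INTER_CUBIC))
E
```

```text
tall_roll 0.5 [306.5 248.7] 253 [0.4228 0.0253] [230. 227. 218.]
tall_roll 0.22 [395.6 247. ] 250 [ 0.436  -0.2387] [226. 224. 215.]
till_roll 0.93 [353.7 245.5] 388 [ 0.4364 -0.1161] [229. 229. 224.]
slim_roll_a 0.67 [218.  181.3] 74 [0.6156 0.2952] [208. 198. 180.]
slim_roll_a 0.64 [213.3 158.6] 97 [0.6834 0.3116] [164. 114. 151.]
slim_roll_a 0.63 [214.1 231.1] 3141 [0.4664 0.3013] [244. 228. 159.]
slim_roll_a 0.61 [136.3 201.7] 102 [0.5466 0.5358] [194. 181.  84.]
slim_roll_a 0.51 [253.3 174.6] 86 [0.6393 0.1901] [210. 199.  99.]
short_roll 0.7 [396.3 247.4] 244 [ 0.4342 -0.247 ] [232. 230. 221.]
board 0.58 [213.9 230.9] 3111 [0.4669 0.3029] [244. 228. 159.]
box [[0.4323, 0.4605], [0.5312, 0.4518], [0.5007, 0.1412], [0.4017, 0.1509]]
end_stop 0.42 [164.5 224. ] 127 [0.4827 0.4497] [178. 174. 163.]
end_stop 0.28 [396.4 246.8] 261 [ 0.4363 -0.246 ] [227. 225. 216.]
pin_tin 0.55 [169.6 170.7] 330 [0.6441 0.4429] [ 86. 136. 130.]
```

View pics/crop1.png

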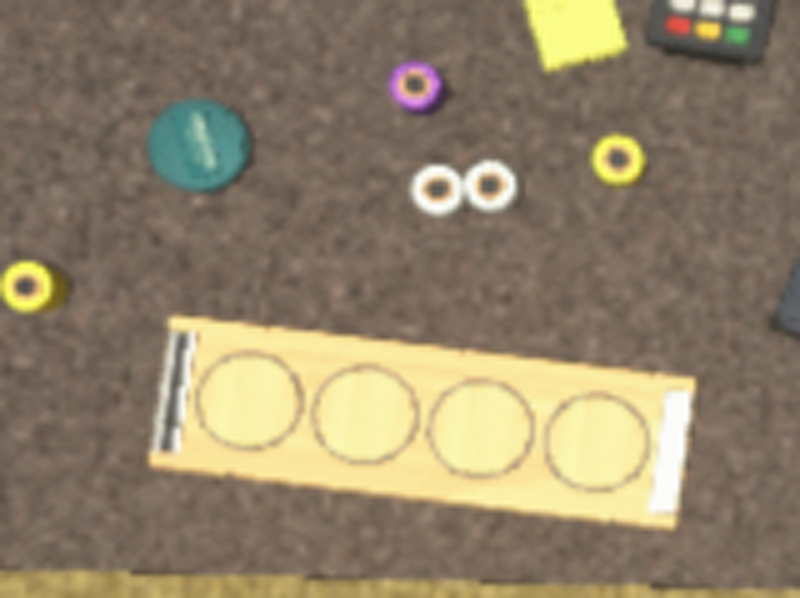

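Crop confirms the upright stop at the left end and the two white slims side by side, clear of the purple and yellow look-alikes. A post-like structure near (375,290) in the top view lies near my reach to the right-hand rolls, so I'll check that before moving.

```bash
python3 - <<'E'
from h import *
p=arm.get_image("top")
c=p["frame"][200:400,270:470,::-1]
cv2.imwrite("pics/crop2.png",cv2.resize(c,(600,600),interpolation=cv2.INTER_CUBIC))
for q in [(375,268),(375,295),(305,222),(330,226)]:
    print(q,[w(p,q,z).round(3).tolist() for z in (-.8,0,.12,.5,1)])
q=arm.get_image("scene")
for e in [(485,0),(400,419),(470,100)]:
    print(e,[w(q,e,z).round(3).tolist() for z in (0,.2,.4,.6)])
E
```

```text
(375, 268) [[0.321, -0.355], [0.37, -0.187], [0.377, -0.162], [0.4, -0.083], [0.431, 0.022]]
(375, 295) [[0.198, -0.358], [0.288, -0.189], [0.302, -0.164], [0.345, -0.084], [0.401, 0.021]]
(305, 222) [[0.52, -0.03], [0.502, 0.029], [0.5, 0.038], [0.491, 0.066], [0.48, 0.103]]
(330, 226) [[0.505, -0.144], [0.493, -0.047], [0.491, -0.033], [0.485, 0.013], [0.477, 0.074]]
(485, 0) [[2.77, 0.358], [2.083, 0.17], [1.396, -0.018], [0.71, -0.206]]
(400, 419) [[0.226, -0.362], [0.099, -0.392], [-0.028, -0.421], [-0.155, -0.451]]
(470, 100) [[1.553, -0.005], [1.134, -0.113], [0.715, -0.222], [0.296, -0.33]]
```

View pics/crop2.png

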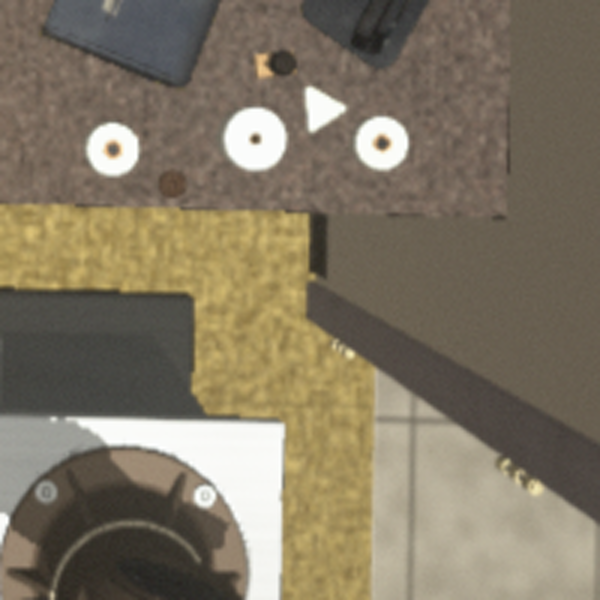

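The wall jamb is at about y = -0.355, x = 0.2–0.32, off the counter's right edge. It leaves enough clearance. I'll move over the board for a wrist look.

```bash
sed -i 's/d=M.T@(np/d=T.T@(np/' h.py; python3 - <<'E'
from h import *
go(.46,.30,.30,1.169)
E
```

```text
Traceback (most recent call last):
  File "h.py", line 15, in go
    a=R.from_matrix(M.T@T).as_rotvec()
      ~~~~~~~~~~~~~^^^^^^^
  File "scipy/spatial/transform/_rotation.pyx", line 1143, in scipy.spatial.transform._rotation.Rotation.from_matrix
ValueError: Non-positive determinant (left-handed or null coordinate frame) in rotation matrix 0: [[-9.99999998e-01  5.95814889e-05 -1.98572936e-05]
 [ 5.95819867e-05  9.99999998e-01 -2.50691361e-05]
 [-1.98557999e-05  2.50703192e-05  9.99999999e-01]].
```

```bash
sed -i 's/\[\[n,c,0\],\[-c,n,0\]/[[-n,c,0],[c,n,0]/' h.py; python3 - <<'E'
from h import *
go(.46,.30,.30,1.169)
E
```

```text
cm [-30.6  -16.9  -10.27] rad [ 0. -0. -0.] now [0.2444 0.5752 0.1973] yaw 1.169 z [-0.  0. -1.] j [-1.27  0.43  0.02  1.57 -0.01  1.13 -0.08] t 1.4
```

carry_out(
  claw=[9,9,9,9,9,9,9,9,9,9,9,9,9,9,9,9,9],
  delta_pos=[
    [-2.04,-1.13,-0.68],
    [-2.04,-1.13,-0.68],
    [-2.04,-1.13,-0.68],
    [-2.04,-1.13,-0.68],
    [-2.04,-1.13,-0.68],
    [-2.04,-1.13,-0.68],
    [-2.04,-1.13,-0.68],
    [-2.04,-1.13,-0.68],
    [-2.04,-1.13,-0.68],
    [-2.04,-1.13,-0.68],
    [-2.04,-1.13,-0.68],
    [-2.04,-1.13,-0.68],
    [-2.04,-1.13,-0.68],
    [-2.04,-1.13,-0.68],
    [-2.04,-1.13,-0.68],
    [0,0,0],
    [0,0,0],
  ],
  angular=[
    [0,0,0],
    [0,0,0],
    [0,0,0],
    [0,0,0],
    [0,0,0],
    [0,0,0],
    [0,0,0],
    [0,0,0],
    [0,0,0],
    [0,0,0],
    [0,0,0],
    [0,0,0],
    [0,0,0],
    [0,0,0],
    [0,0,0],
    [0,0,0],
    [0,0,0],
  ],
)

```text
clock: 3.15
position: [0.4599, 0.2994, 0.2995]
ee_rot: [0.629, 3.078, 0.001]
force: [-0.9, 0.5, 0.0]
width: 0.98
gripper_force: 0.0
```

```bash
python3 - <<'E'
from h import *
p=arm.get_image("wrist"); cv2.imwrite("pics/w1.png",p["frame"][:,:,::-1]); print(p["T"].round(4).tolist(),p["mtx"][0,0])
c=np.array([.4665,.3015]);u=np.array([.0982,.995])
for s in (.105,.035,-.035,-.105): print(s,c+s*u,proj(p,[*(c+s*u),.012]).round())
print(proj(p,[.6156,.2952,.022]))
for d in arm.trace("slim_roll_a",p)+arm.trace("board",p):
    v,uu=np.nonzero(d["region"]); print(round(d["conf"],2),uu.mean(),v.mean(),d["region"].sum())
go(.4228,.0253,.22,1.57)
E
```

```text
[[0.3921, 0.8919, 0.2254, 0.3973], [0.9199, -0.3804, -0.0953, 0.3255], [0.0008, 0.2447, -0.9696, 0.4865], [0.0, 0.0, 0.0, 1.0]] 297.97922290526213
0.105 [0.476811 0.405975] [350. 160.]
0.035 [0.469937 0.336325] [307. 173.]
-0.035 [0.463063 0.266675] [266. 186.]
-0.105 [0.456189 0.197025] [225. 199.]
[317.45425676 263.06822386]
0.76 265.6784741144414 296.70027247956403 367
0.59 444.994633273703 167.43470483005368 559
0.51 316.13186813186815 253.1868131868132 91
0.78 288.61330178759204 175.2803189624956 11412
0.68 406.6032608695652 235.2391304347826 736
cm [  3.59 -27.52   7.9 ] rad [-0.    -0.001 -0.399] now [0.4589 0.3005 0.299 ] yaw 1.171 z [-0.001  0.    -1.   ] j [-0.81  0.24  0.17  1.61 -0.04  1.3   0.54] t 3.3
```

View pics/w1.png

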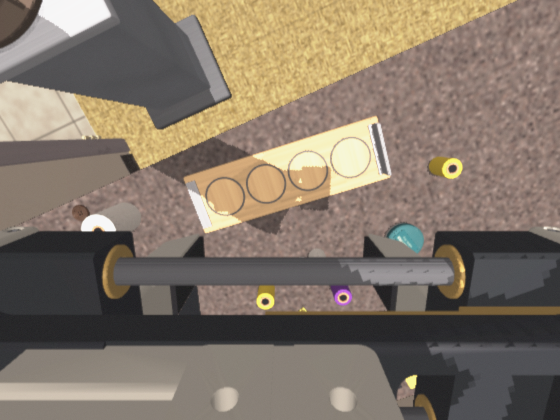

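The wrist view shows the four rings at (351,157), (308,171), (266,184) and (225,197), with the dark upright stop at (380,150). This matches the top-view predictions to about 2 px. I'll refine the board pose with a ring fit.

```bash
cat >> h.py <<'E'
def ringfit(ps,x0=(.4665,.3015,-.0984)):
    from scipy.optimize import minimize
    a=np.linspace(0,2*np.pi,90,endpoint=False); G=[]
    for p in ps:
        g=cv2.cvtColor(p["frame"],cv2.COLOR_RGB2GRAY).astype(np.float32)
        k=25 if p["frame"].shape[0]<500 else 25
        G.append(cv2.GaussianBlur(cv2.resize(g,None,fx=4,fy=4,interpolation=cv2.INTER_CUBIC),(0,0),3))
    def f(v):
        s=0
        for p,g in zip(ps,G):
            for m in (-.105,-.035,.035,.105):
                vals=[]
                for r in (.0285,.0318,.0355):
                    P=np.c_[r*np.cos(a),m+r*np.sin(a)]; c,n=np.cos(v[2]),np.sin(v[2])
                    X=np.c_[P@np.array([[c,-n],[n,c]]).T+v[:2],np.full(90,.012)]
                    q=(X-p["T"][:3,3])@p["T"][:3,:3]; q=q@p["mtx"].T; q=(q[:,:2]/q[:,2:])*4+1.5
                    vals.append(cv2.remap(g,q[:,:1].astype(np.float32),q[:,1:].astype(np.float32),cv2.INTER_LINEAR))
                s+=np.clip(vals[1]-(vals[0]+vals[2])/2,-40,10).mean()
        return s
    best=min((minimize(f,np.array(x0)+[dx,dy,0],method="Nelder-Mead",options=dict(initial_simplex=np.array(x0)+[dx,dy,0]+np.array([[0,0,0],[.003,0,0],[0,.003,0],[0,0,.02]]))) for dx in (-.004,0,.003) for dy in (-.003,.003)),key=lambda r:r.fun)
    return best.x.round(4),round(best.fun,1)
E
python3 - <<'E'
from h import *
t=arm.get_image("top"); t["frame"]=cv2.imread("pics/top0.png")[:,:,::-1].copy()
p=arm.get_image("wrist")
print(ringfit([t]),ringfit([p]),ringfit([t,p]))
E
```

```text
(array([ 0.4658,  0.3023, -0.0995]), np.float64(-49.9)) (array([ 0.4625,  0.3033, -0.1003]), np.float64(-130.3)) (array([ 0.4627,  0.3031, -0.1003]), np.float64(-154.7))
```

carry_out(
  claw=[9.1,9.1,9.1,9.1,9.1,9.1,9.1,9.1,9.1,9.1,9.1,9.1,9.1,9.1,9.1,9.1,9.1,9.1],
  delta_pos=[
    [0,0,0],
    [0,0,0],
    [0,0,0],
    [0,0,0],
    [0.3,-2.29,0.66],
    [0.3,-2.29,0.66],
    [0.3,-2.29,0.66],
    [0.3,-2.29,0.66],
    [0.3,-2.29,0.66],
    [0.3,-2.29,0.66],
    [0.3,-2.29,0.66],
    [0.3,-2.29,0.66],
    [0.3,-2.29,0.66],
    [0.3,-2.29,0.66],
    [0.3,-2.29,0.66],
    [0.3,-2.29,0.66],
    [0,0,0],
    [0,0,0],
  ],
  angular=[
    [0,0,-0.1],
    [0,0,-0.1],
    [0,0,-0.1],
    [0,0,-0.1],
    [0,0,0],
    [0,0,0],
    [0,0,0],
    [0,0,0],
    [0,0,0],
    [0,0,0],
    [0,0,0],
    [0,0,0],
    [0,0,0],
    [0,0,0],
    [0,0,0],
    [0,0,0],
    [0,0,0],
    [0,0,0],
  ],
)

```text
clock: 5.2
position: [0.4232, 0.0252, 0.2202]
ee_rot: [0.003, 3.142, 0.001]
force: [-0.2, -0.4, -0.1]
width: 0.987
gripper_force: 0.0
```

```bash
python3 - <<'E'
from h import *
p=arm.get_image("wrist"); cv2.imwrite("pics/w2.png",p["frame"][:,:,::-1])
go(.4228,.0253,.05,1.57)
for l,h,X in [("tall_roll",.08,(.4228,.0253)),("till_roll",.057,(.4364,-.1161)),("short_roll",.03,(.4342,-.247))]:
    print(l,"pred",proj(p,[*X,h]).round(),proj(p,[*X,0]).round(),[(round(d["conf"],2),np.round(np.multiply(d["centre"],[560,420])),w(p,np.multiply(d["centre"],[560,420]),h/2).round(4)) for d in arm.look_for(l,p)[:3]])
E
```

```text
cm [ 0.07 -0.05 17.03] rad [ 0.  0. -0.] now [0.4235 0.0258 0.2203] yaw 1.57 z [ 0.  0. -1.] j [-0.44  0.07  0.27  2.01 -0.02  1.06  1.41] t 5.2
tall_roll pred [283. 195.] [283. 183.] [(0.72, array([285., 187.]), array([0.4207, 0.0279]))]
till_roll pred [166. 202.] [181. 193.] [(0.89, array([175., 193.]), array([ 0.4307, -0.1142]))]
short_roll pred [ 72. 196.] [ 87. 192.] [(0.85, array([ 81., 191.]), array([ 0.4306, -0.2444]))]
```

View pics/w2.png

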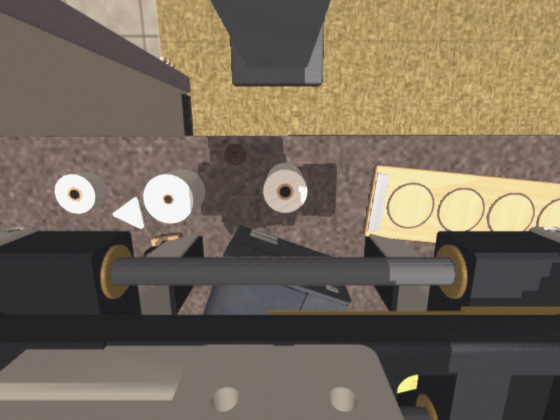

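The wrist view shows the tall roll's hole at (285,192) between the fingers, with the till roll at (168,198) and the short roll at (75,194). I'll descend and grasp.

carry_out(
  claw=[9.1,9.1,9.1,9.1,9.1,9.1,9.1,9.1,9.1,9.1,9.1,9.1,4,4,4,4,4,4,4,4],
  delta_pos=[
    [0.25,0.1,1.5],
    [0,0,1.5],
    [0,0,1.5],
    [0,0,1.5],
    [0,0,1.5],
    [0,0,1.5],
    [0,0,1.5],
    [0,0,1.5],
    [0,0,1.5],
    [0,0,1.5],
    [0,0,1.5],
    [0,0,0.5],
    [0,0,0],
    [0,0,0],
    [0,0,0],
    [0,0,0],
    [0,0,0],
    [0,0,0],
    [0,0,0],
    [0,0,0],
  ],
  angular=[
    [0,0,0],
    [0,0,0],
    [0,0,0],
    [0,0,0],
    [0,0,0],
    [0,0,0],
    [0,0,0],
    [0,0,0],
    [0,0,0],
    [0,0,0],
    [0,0,0],
    [0,0,0],
    [0,0,0],
    [0,0,0],
    [0,0,0],
    [0,0,0],
    [0,0,0],
    [0,0,0],
    [0,0,0],
    [0,0,0],
  ],
  force=25,
)

```text
clock: 7.4
position: [0.422, 0.0268, 0.051]
ee_rot: [0.002, 3.139, 0.002]
force: [-0.7, 3.3, 10.0]
width: 0.443
gripper_force: 5.8
```

```bash
python3 - <<'E'
from h import *
p=arm.get_image("wrist"); q=arm.get_image("scene")
s=arm.observe();print(s["width"],s["gripper_force"],s["force"])
cv2.imwrite("pics/v3.png",np.hstack([p["frame"][100:300,140:440,::-1],cv2.resize(q["frame"][200:330,200:395,::-1],(300,200))]))
E
```

```text
0.4388084171315542 6.145608467995771 [-0.7355064   4.24339004  9.7226008 ]
```

View pics/v3.png

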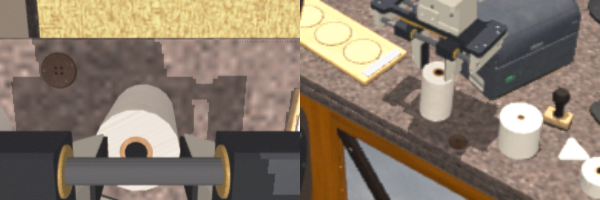

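```bash
python3 - <<'E'
from h import *
p=arm.get_image("wrist")
s=arm.observe();print(s["width"],s["gripper_force"],s["force"],s["ft_torque"],s["position"])
print(proj(p,[.422,.0268,.07]),proj(p,[.422,.0268,.05]), proj(p,[.422,.0268+.0203,.05]),proj(p,[.422,.0268,.08]),proj(p,[.422,.0268+.025,.08]),proj(p,[.422-.025,.0268,.08]))
f=p["frame"][:,:,::-1].copy()
for h,col in((.08,(0,0,255)),(0,(255,0,0))):
    for a in np.linspace(0,6.28,60): cv2.circle(f,tuple(int(round(v)) for v in proj(p,[.422+.025*np.cos(a),.0268+.025*np.sin(a),h])),0,col,-1)
cv2.imwrite("pics/v4.png",cv2.resize(f[120:340,150:420],None,fx=2.7,fy=2.7))
E
```

```text
0.4342736043796394 6.085633042239351 [-0.63523981  3.96869359 10.42969795] [0.84709226 0.18350698 0.02569921] [0.42201037 0.02678145 0.05097665]
[282.54186663 249.05733807] [282.58547308 237.67140177] [312.99191694 237.6213892 ] [282.51633175 255.72466676] [326.36970869 255.64985638] [282.42590487 213.41550097]
```

View pics/v4.png

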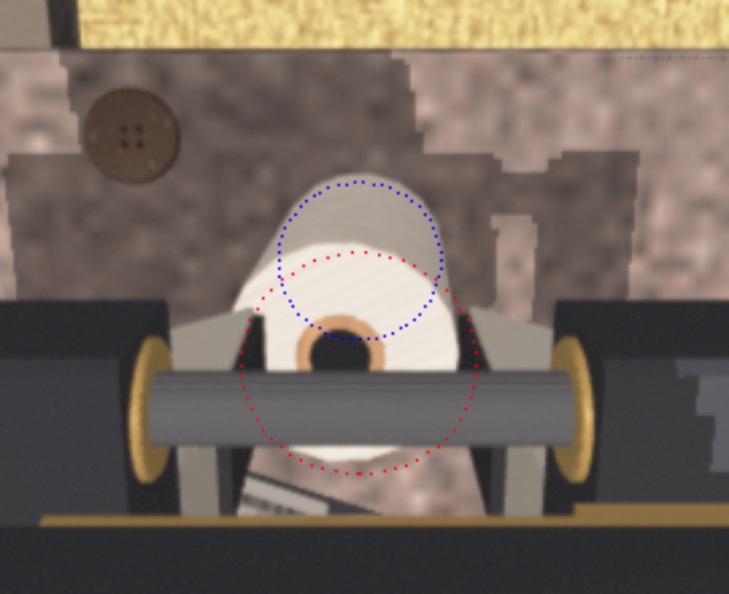

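The left finger seems to overlap the roll's rim and the roll looks about 4 mm off toward -y. Force and width don't fit a clean grasp, so I'll open and remeasure.

carry_out(
  claw=[9.1,9.1,9.1,9.1,9.1,9.1,9.1,9.1],
  delta_pos=[
    [0,0,0],
    [0,0,0],
    [0,0,0],
    [0,0,0],
    [0,0,0],
    [0,0,0],
    [0,0,0],
    [0,0,0],
  ],
  angular=[
    [0,0,0],
    [0,0,0],
    [0,0,0],
    [0,0,0],
    [0,0,0],
    [0,0,0],
    [0,0,0],
    [0,0,0],
  ],
)

```text
clock: 8.35
position: [0.4206, 0.0258, 0.05]
ee_rot: [-0.003, -3.141, 0.0]
force: [-0.2, 0.1, -0.6]
width: 0.987
gripper_force: 0.0
```

```bash
python3 - <<'E'
from h import *
p=arm.get_image("wrist")
s=arm.observe();print(s["width"],s["gripper_force"],s["force"],s["ft_torque"],s["position"])
f=p["frame"][:,:,::-1].copy()
x,y=s["position"][:2]
for h,col in((.08,(0,0,255)),(0,(255,0,0))):
    for a in np.linspace(0,6.28,60): cv2.circle(f,tuple(int(round(v)) for v in proj(p,[x+.025*np.cos(a),y+.025*np.sin(a),h])),0,col,-1)
q=arm.get_image("scene")
cv2.imwrite("pics/v5.png",np.hstack([cv2.resize(f[120:340,150:420],(490,400)),cv2.resize(q["frame"][200:330,230:330,::-1],(308,400))]))
E
```

```text
0.988612931071436 0.0 [-0.1478832  -0.2684419   0.93953867] [ 0.01787657  0.02956023 -0.0458668 ] [0.42061681 0.02580403 0.05003636]
```

View pics/v5.png

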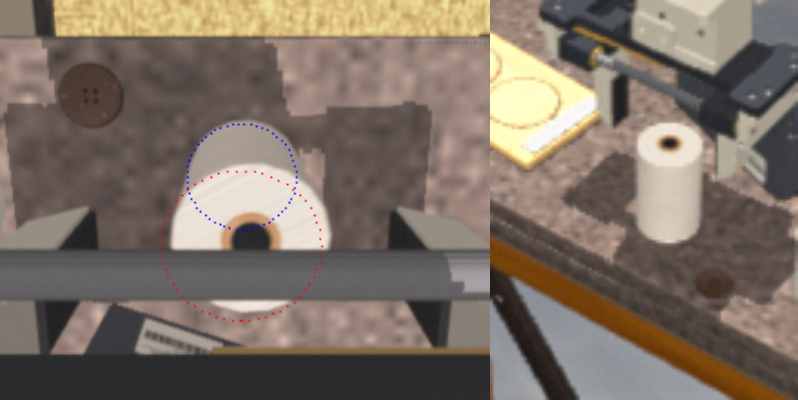

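The roll is upright again, with its hole about 3 mm to +y and 2–3 mm to -x of the TCP. I gripped too high and off-centre, so it tipped. I'll recentre and grip at its mid-height.

carry_out(
  claw=[9.1,9.1,9.1,9.1,9.1,3,3,3,3,3,3,3,3,3,3],
  delta_pos=[
    [0.2,0.25,0.5],
    [0,0,0.5],
    [0,0,0.5],
    [0,0,0.5],
    [0,0,0.5],
    [0,0,0],
    [0,0,0],
    [0,0,0],
    [0,0,0],
    [0,0,0],
    [0,0,0],
    [0,0,0],
    [0,0,0],
    [0,0,0],
    [0,0,0],
  ],
  angular=[
    [0,0,0],
    [0,0,0],
    [0,0,0],
    [0,0,0],
    [0,0,0],
    [0,0,0],
    [0,0,0],
    [0,0,0],
    [0,0,0],
    [0,0,0],
    [0,0,0],
    [0,0,0],
    [0,0,0],
    [0,0,0],
    [0,0,0],
  ],
  force=25,
)

```text
clock: 9.95
position: [0.4189, 0.0283, 0.0252]
ee_rot: [0.003, 3.141, 0.0]
force: [-0.1, 0.4, 2.0]
width: 0.542
gripper_force: 24.9
```

```bash
python3 - <<'E'
from h import *
p=arm.get_image("wrist")
s=arm.observe();print(s["width"],s["gripper_force"],s["force"],s["ft_torque"],s["position"])
f=p["frame"][:,:,::-1].copy()
x,y=s["position"][:2]
for h,col in((.08,(0,0,255)),(0,(255,0,0))):
    for a in np.linspace(0,6.28,60): cv2.circle(f,tuple(int(round(v)) for v in proj(p,[x+.025*np.cos(a),y+.025*np.sin(a),h])),0,col,-1)
q=arm.get_image("scene")
cv2.imwrite("pics/v6.png",np.hstack([cv2.resize(f[120:340,150:420],(490,400)),cv2.resize(q["frame"][200:330,230:330,::-1],(308,400))]))
E
```

```text
0.5380655094948839 24.942170083522797 [-0.9219784   0.27072488  3.23727439] [-0.05347288  0.03734993  0.00625106] [0.41888699 0.02829589 0.0251803 ]
```

View pics/v6.png

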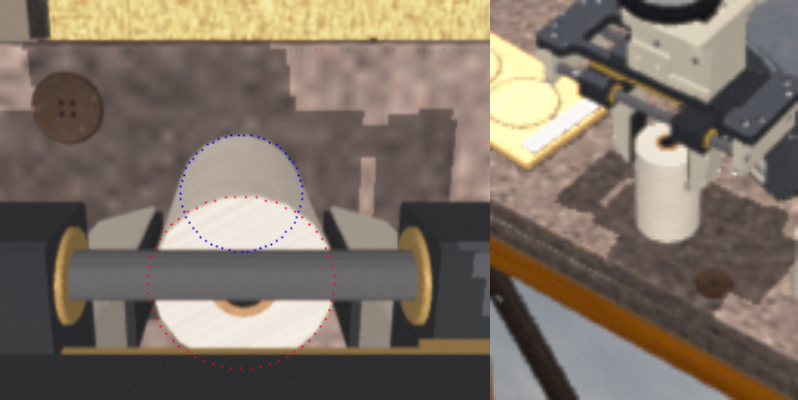

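Clean grasp this time: 49.5 mm at 25 N, centred. It also shows the wrist camera is truer than the top camera, which is biased about +4 mm in x and -3 mm in y. Lift and turn.

carry_out(
  claw=[3,3,3,3,3,3,3,3,3,3,3,3,3,3,3,3,3,3,3,3],
  delta_pos=[
    [0,0,-1.8],
    [0,0,-1.8],
    [0,0,-1.8],
    [0,0,-1.8],
    [0,0,-1.8],
    [0,0,-1.8],
    [0,0,-1.8],
    [0,0,-1.8],
    [0,0,0],
    [0,0,0],
    [0,0,0],
    [0,0,0],
    [0,0,0],
    [0,0,0],
    [0,0,0],
    [0,0,0],
    [0,0,0],
    [0,0,0],
    [0,0,0],
    [0,0,0],
  ],
  angular=[
    [0,0,0],
    [0,0,0],
    [0,0,0],
    [0,0,0],
    [0,0,0],
    [0,0,0],
    [0,0,0],
    [0,0,0],
    [0,0,0.139],
    [0,0,0.139],
    [0,0,0.139],
    [0,0,0.139],
    [0,0,0.139],
    [0,0,0.139],
    [0,0,0.139],
    [0,0,0.139],
    [0,0,0.139],
    [0,0,0.139],
    [0,0,0.139],
    [0,0,0.139],
  ],
)

```text
clock: 12.05
position: [0.4183, 0.0283, 0.1688]
ee_rot: [-2.334, -2.102, 0.001]
force: [0.4, -0.3, -0.3]
width: 0.539
gripper_force: 24.9
```

```bash
python3 - <<'E'
from h import *
s=arm.observe();print(s["width"],s["gripper_force"],s["force"])
go(.473,.4085,.17,-.1)
E
```

```text
0.5387287705834498 24.922619462013245 [ 0.3670078  -0.28042746 -0.27515393]
cm [38.37  1.65 -0.12] rad [-0.001  0.    -0.005] now [0.4183 0.0283 0.1688] yaw -0.105 z [-0.001 -0.    -1.   ] j [-0.6   0.12  0.46  2.11 -0.07  0.92 -0.21] t 12.1
```

carry_out(
  claw=[3,3,3,3,3,3,3,3,3,3,3,3,3,3,3,3,3,3,3],
  delta_pos=[
    [2.26,0.1,0],
    [2.26,0.1,0],
    [2.26,0.1,0],
    [2.26,0.1,0],
    [2.26,0.1,0],
    [2.26,0.1,0],
    [2.26,0.1,0],
    [2.26,0.1,0],
    [2.26,0.1,0],
    [2.26,0.1,0],
    [2.26,0.1,0],
    [2.26,0.1,0],
    [2.26,0.1,0],
    [2.26,0.1,0],
    [2.26,0.1,0],
    [2.26,0.1,0],
    [2.26,0.1,0],
    [0,0,0],
    [0,0,0],
  ],
  angular=[
    [0,0,-0.005],
    [0,0,0],
    [0,0,0],
    [0,0,0],
    [0,0,0],
    [0,0,0],
    [0,0,0],
    [0,0,0],
    [0,0,0],
    [0,0,0],
    [0,0,0],
    [0,0,0],
    [0,0,0],
    [0,0,0],
    [0,0,0],
    [0,0,0],
    [0,0,0],
    [0,0,0],
    [0,0,0],
  ],
)

```text
clock: 13.95
position: [0.4714, 0.4091, 0.1684]
ee_rot: [2.322, 2.115, -0.002]
force: [0.3, -0.6, -1.1]
width: 0.538
gripper_force: 24.9
```

```bash
python3 - <<'E'
from h import *
p=arm.get_image("wrist"); cv2.imwrite("pics/w7.png",p["frame"][:,:,::-1])
go(.473,.4085,.04,-.1)
c=np.array([.4622,.304]);u=np.array([.0998,.995])
for s in (.105,.035,-.035,-.105): print(proj(p,[*(c+s*u),.012]).round())
print(ringfit([p],(.4622,.304,-.1)))
E
```

```text
cm [ 0.04  0.13 12.86] rad [-0.001  0.001  0.006] now [0.4717 0.4083 0.1686] yaw -0.094 z [-0.001 -0.001 -1.   ] j [-1.    0.46  0.3   1.63 -0.15  1.07 -0.76] t 14.0
[287. 191.]
[286. 247.]
[286. 298.]
[285. 345.]
(array([ 0.4646,  0.3023, -0.0761]), np.float64(-28.2))
```

View pics/w7.png

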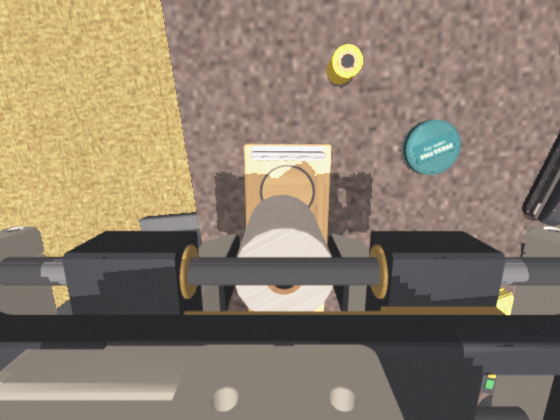

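The wrist view shows the end ring at (287,190), where I predicted (287,191), with the end stop beyond it at (287,152). The tin is at (433,147) and the yellow look-alike at (346,62), both clear. I'll lower.

carry_out(
  claw=[3,3,3,3,3,3,3,3,3,3,3,3],
  delta_pos=[
    [0.04,0.13,1.5],
    [0,0,1.5],
    [0,0,1.5],
    [0,0,1.5],
    [0,0,1.5],
    [0,0,1.5],
    [0,0,1.5],
    [0,0,1.5],
    [0,0,0.5],
    [0,0,0.3],
    [0,0,0.2],
    [0,0,0],
  ],
  angular=[
    [0,0,0],
    [0,0,0],
    [0,0,0],
    [0,0,0],
    [0,0,0],
    [0,0,0],
    [0,0,0],
    [0,0,0],
    [0,0,0],
    [0,0,0],
    [0,0,0],
    [0,0,0],
  ],
)

```text
clock: 15.2
position: [0.4735, 0.4097, 0.0394]
ee_rot: [-2.323, -2.115, -0.001]
force: [0.8, 0.1, -0.3]
width: 0.542
gripper_force: 24.9
```

carry_out(
  claw=[3,3,6,7,8,8,8,8,8,8,8,8,8,8,8,8,8],
  delta_pos=[
    [-0.05,0,0.1],
    [0,0,0.07],
    [0,0,0],
    [0,0,0],
    [0,0,0],
    [0,0,0],
    [0,0,0],
    [0,0,-1],
    [0,0,-1.5],
    [0,0,-2],
    [0,0,-2],
    [0,0,-2],
    [0,0,-2],
    [0,0,-2],
    [0,0,-2],
    [0,0,-2],
    [0,0,0],
  ],
  angular=[
    [0,0,0],
    [0,0,0],
    [0,0,0],
    [0,0,0],
    [0,0,0],
    [0,0,0],
    [0,0,0],
    [0,0,0],
    [0,0,0],
    [0,0,0],
    [0,0,0],
    [0,0,0],
    [0,0,0],
    [0,0,0],
    [0,0,0],
    [0,0,0],
    [0,0,0],
  ],
)

```text
clock: 16.9
position: [0.4748, 0.4101, 0.2069]
ee_rot: [-2.323, -2.114, -0.01]
force: [0.1, -0.4, -0.0]
width: 0.869
gripper_force: 0.0
```

```bash
python3 - <<'E'
from h import *
p=arm.get_image("wrist"); cv2.imwrite("pics/w8.png",p["frame"][:,:,::-1])
for d in arm.look_for("tall_roll",p)[:2]:
    q=np.multiply(d["centre"],[560,420]); print(d["conf"],q,w(p,q,.052))
print(ringfit([p],(.4622,.304,-.1)))
go(.4315,-.1137,.2,1.25)
E
```

```text
0.6 [280.    198.702] [0.46831279 0.40240969]
0.26 [285.376 229.32 ] [0.47110337 0.36429904]
(array([ 0.4624,  0.3031, -0.101 ]), np.float64(-66.0))
cm [-12.51 -50.94   0.35] rad [ 2.000e-03 -1.000e-03 -1.344e+00] now [0.4734 0.4091 0.2035] yaw -0.094 z [ 0.001  0.001 -1.   ] j [-1.01  0.44  0.3   1.58 -0.14  1.14 -0.76] t 17.0
```

carry_out(
  claw=[9,9,9,9,9,9,9,9,9,9,9,9,9,9,9,9,9,9,9,9],
  delta_pos=[
    [0,0,0],
    [0,0,0],
    [0,0,0],
    [0,0,0],
    [0,0,0],
    [0,0,0],
    [0,0,0],
    [0,0,0],
    [0,0,0],
    [0,0,0],
    [-0.52,-2.12,0],
    [-0.52,-2.12,0],
    [-0.52,-2.12,0],
    [-0.52,-2.12,0],
    [-0.52,-2.12,0],
    [-0.52,-2.12,0],
    [-0.52,-2.12,0],
    [-0.52,-2.12,0],
    [-0.52,-2.12,0],
    [-0.52,-2.12,0],
  ],
  angular=[
    [0,0,-0.134],
    [0,0,-0.134],
    [0,0,-0.134],
    [0,0,-0.134],
    [0,0,-0.134],
    [0,0,-0.134],
    [0,0,-0.134],
    [0,0,-0.134],
    [0,0,-0.134],
    [0,0,-0.134],
    [0,0,0],
    [0,0,0],
    [0,0,0],
    [0,0,0],
    [0,0,0],
    [0,0,0],
    [0,0,0],
    [0,0,0],
    [0,0,0],
    [0,0,0],
  ],
)

```text
clock: 19.0
position: [0.454, 0.1903, 0.2017]
ee_rot: [-0.508, -3.099, 0.001]
force: [0.5, -0.4, 1.0]
width: 0.978
gripper_force: 0.0
```

carry_out(
  claw=[9,9,9,9,9,9,9,9,9,9,9,9,9,9,9,9],
  delta_pos=[
    [-0.52,-2.12,0],
    [-0.52,-2.12,0],
    [-0.52,-2.12,0],
    [-0.52,-2.12,0],
    [-0.52,-2.12,0],
    [-0.52,-2.12,0],
    [-0.52,-2.12,0],
    [-0.52,-2.12,0],
    [-0.52,-2.12,0],
    [-0.52,-2.12,0],
    [-0.52,-2.12,0],
    [-0.52,-2.12,0],
    [-0.52,-2.12,0],
    [-0.52,-2.12,0],
    [0,0,0],
    [0,0,0],
  ],
  angular=[
    [0,0,0],
    [0,0,0],
    [0,0,0],
    [0,0,0],
    [0,0,0],
    [0,0,0],
    [0,0,0],
    [0,0,0],
    [0,0,0],
    [0,0,0],
    [0,0,0],
    [0,0,0],
    [0,0,0],
    [0,0,0],
    [0,0,0],
    [0,0,0],
  ],
)

```text
clock: 20.6
position: [0.4285, -0.113, 0.2019]
ee_rot: [-0.51, -3.099, -0.0]
force: [-0.4, -0.4, -0.2]
width: 0.98
gripper_force: 0.0
```

```bash
cat >> h.py <<'E'
def topface(p,X,h,r,col=(1,1,1)):
    """fit of top-face circle: white pixels bounded by projected circle; search x,y maximising edge contrast"""
    from scipy.optimize import minimize
    f=p["frame"].astype(np.float32); hsv=cv2.cvtColor(p["frame"],cv2.COLOR_RGB2HSV)
    g=cv2.GaussianBlur(f.min(2),(0,0),1)
    # dark hole / core: centroid of non-white pixels inside 0.5 r
    c=proj(p,[*X,h]); s=np.linalg.norm(proj(p,[X[0]+r,X[1],h])-c)
    v,u=np.mgrid[:420,:560]; m=(np.hypot(u-c[0],v-c[1])<.75*s)
    k=m&(f.min(2)<150)
    n,l,st,ce=cv2.connectedComponentsWithStats(k.astype(np.uint8))
    return [(ce[i].round(1).tolist(),int(st[i,4]),w(p,ce[i],h).round(4).tolist()) for i in range(1,n) if st[i,4]>8]
E
python3 - <<'E'
from h import *
p=arm.get_image("wrist"); cv2.imwrite("pics/w9.png",p["frame"][:,:,::-1])
print(topface(p,(.4315,-.1137),.057,.03),topface(p,(.430,-.244),.03,.026))
for l,h in(("till_roll",.0285),("short_roll",.015)):
  for d in arm.look_for(l,p)[:2]:
    q=np.multiply(d["centre"],[560,420]); print(l,d["conf"],q,w(p,q,h))
go(.4315,-.1137,.02,1.25)
E
```

```text
[([284.4, 197.6], 89, [0.4319, -0.1132])] [([185.6, 225.2], 85, [0.4313, -0.2442]), ([188.6, 237.6], 27, [0.4477, -0.2472])]
till_roll 0.64 [285.376 194.88 ] [ 0.43491034 -0.11281419]
short_roll 0.63 [189.504 221.802] [ 0.43141926 -0.24398038]
short_roll 0.57 [283.696 191.604] [ 0.43282513 -0.11428161]
cm [-0.29 -0.08 18.22] rad [ 0.    -0.001 -0.003] now [ 0.429  -0.112   0.2022] yaw 1.247 z [-0.001  0.    -1.   ] j [-0.12  0.13  0.28  2.   -0.04  1.02  1.43] t 20.8
```

carry_out(
  claw=[9,9,9,9,9,9,9,9,9,9,9,9,9,3,3,3,3,3,3,3],
  delta_pos=[
    [-0.3,-0.08,1.5],
    [0,0,1.5],
    [0,0,1.5],
    [0,0,1.5],
    [0,0,1.5],
    [0,0,1.5],
    [0,0,1.5],
    [0,0,1.5],
    [0,0,1.5],
    [0,0,1.5],
    [0,0,1.5],
    [0,0,1.5],
    [0,0,0.7],
    [0,0,0],
    [0,0,0],
    [0,0,0],
    [0,0,0],
    [0,0,0],
    [0,0,0],
    [0,0,0],
  ],
  angular=[
    [0,0,0],
    [0,0,0],
    [0,0,0],
    [0,0,0],
    [0,0,0],
    [0,0,0],
    [0,0,0],
    [0,0,0],
    [0,0,0],
    [0,0,0],
    [0,0,0],
    [0,0,0],
    [0,0,0],
    [0,0,0],
    [0,0,0],
    [0,0,0],
    [0,0,0],
    [0,0,0],
    [0,0,0],
    [0,0,0],
  ],
  force=25,
)

```text
clock: 22.75
position: [0.4318, -0.1146, 0.0158]
ee_rot: [0.508, 3.1, 0.001]
force: [-3.2, -0.8, 6.5]
width: 0.645
gripper_force: 25.0
```

carry_out(
  claw=[3,3,3,3,3,3,3,3,3,3,3,3,3,3,3,3,3,3,3,3],
  delta_pos=[
    [0,0,-1.5],
    [0,0,-2],
    [0,0,-2],
    [0,0,-2],
    [0,0,-2],
    [0,0,-2],
    [0,0,-2],
    [0,0,-2],
    [0,0,0],
    [0,0,0],
    [0,0,0],
    [0,0,0],
    [0,0,0],
    [0,0,0],
    [0,0,0],
    [0,0,0],
    [0,0,0],
    [0,0,0],
    [0,0,0],
    [0,0,0],
  ],
  angular=[
    [0,0,0],
    [0,0,0],
    [0,0,0],
    [0,0,0],
    [0,0,0],
    [0,0,0],
    [0,0,0],
    [0,0,0],
    [0,0,0.135],
    [0,0,0.135],
    [0,0,0.135],
    [0,0,0.135],
    [0,0,0.135],
    [0,0,0.135],
    [0,0,0.135],
    [0,0,0.135],
    [0,0,0.135],
    [0,0,0.135],
    [0,0,0],
    [0,0,0],
  ],
)

```text
clock: 24.75
position: [0.4318, -0.1144, 0.1704]
ee_rot: [2.329, 2.108, 0.0]
force: [-0.0, -0.6, -2.4]
width: 0.643
gripper_force: 25.0
```

```bash
python3 - <<'E'
from h import *
s=arm.observe();print(s["width"],s["gripper_force"])
p=arm.get_image("wrist"); print(topface(p,(s["position"][0],s["position"][1]),s["position"][2]-.0158+.057,.03))
go(.4657,.3385,.17,-.1)
E
```

```text
0.6430802927114684 24.99997079372406
[([288.0, 270.0], 2310, [0.4312, -0.1195])]
cm [45.41 -1.14  0.05] rad [ 0. -0.  0.] now [ 0.4317 -0.1145  0.1705] yaw -0.1 z [ 0.  0. -1.] j [-0.27  0.17  0.48  2.05 -0.1   0.94  0.16] t 24.8
```

45.4 cm: 20 rows of 2.27.

carry_out(
  claw=[3,3,3,3,3,3,3,3,3,3,3,3,3,3,3,3,3,3,3,3],
  delta_pos=[
    [2.27,-0.06,0],
    [2.27,-0.06,0],
    [2.27,-0.06,0],
    [2.27,-0.06,0],
    [2.27,-0.06,0],
    [2.27,-0.06,0],
    [2.27,-0.06,0],
    [2.27,-0.06,0],
    [2.27,-0.06,0],
    [2.27,-0.06,0],
    [2.27,-0.06,0],
    [2.27,-0.06,0],
    [2.27,-0.06,0],
    [2.27,-0.06,0],
    [2.27,-0.06,0],
    [2.27,-0.06,0],
    [2.27,-0.06,0],
    [2.27,-0.06,0],
    [2.27,-0.06,0],
    [2.27,-0.06,0],
  ],
  angular=[
    [0,0,0],
    [0,0,0],
    [0,0,0],
    [0,0,0],
    [0,0,0],
    [0,0,0],
    [0,0,0],
    [0,0,0],
    [0,0,0],
    [0,0,0],
    [0,0,0],
    [0,0,0],
    [0,0,0],
    [0,0,0],
    [0,0,0],
    [0,0,0],
    [0,0,0],
    [0,0,0],
    [0,0,0],
    [0,0,0],
  ],
)

```text
clock: 26.8
position: [0.4668, 0.339, 0.1703]
ee_rot: [-2.33, -2.106, 0.0]
force: [-0.2, -0.8, -0.6]
width: 0.65
gripper_force: 25.0
```

```bash
python3 - <<'E'
from h import *
p=arm.get_image("wrist"); cv2.imwrite("pics/w10.png",p["frame"][:,:,::-1])
print(topface(p,(.4727,.4082),.092,.025))
go(.4657,.3385,.028,-.1)
E
```

```text
[([281.2, 128.4], 212, [0.4695, 0.4086])]
cm [-5.300e-01  1.000e-02  1.422e+01] rad [-0.    -0.003  0.003] now [0.4662 0.3438 0.1702] yaw -0.097 z [-0.     0.003 -1.   ] j [-0.9   0.38  0.23  1.74 -0.1   1.03 -0.72] t 26.9
```

View pics/w10.png

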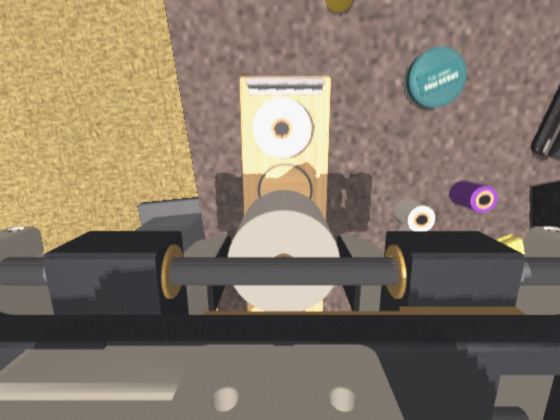

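Tall roll stands on the end mark. I'll lower the till roll most of the way, then trim.

carry_out(
  claw=[3,3,3,3,3,3,3,3,3,3],
  delta_pos=[
    [0,0,0],
    [0,0,1.5],
    [0,0,2],
    [0,0,2],
    [0,0,2],
    [0,0,2],
    [0,0,2],
    [0,0,1],
    [0,0,0],
    [0,0,0],
  ],
  angular=[
    [0,0,0],
    [0,0,0],
    [0,0,0],
    [0,0,0],
    [0,0,0],
    [0,0,0],
    [0,0,0],
    [0,0,0],
    [0,0,0],
    [0,0,0],
  ],
)

```text
clock: 27.85
position: [0.4673, 0.3378, 0.046]
ee_rot: [2.334, 2.103, 0.001]
force: [0.5, 0.3, -1.9]
width: 0.646
gripper_force: 25.0
```

```bash
python3 - <<'E'
from h import *
go(.4657,.3385,.0278,-.1)
p=arm.get_image("wrist")
print(topface(p,(.4727,.4082),.092,.025))
go(.4657,.3385,.0278,-.1)
E
```

```text
cm [ 0.05 -0.16  1.82] rad [ 0.    -0.    -0.004] now [0.4673 0.3378 0.046 ] yaw -0.104 z [ 0.  0. -1.] j [-0.86  0.53  0.2   1.87 -0.15  0.76 -0.69] t 27.9
[([277.8, 124.1], 1178, [0.4695, 0.4075])]
cm [ 0.01 -0.19  1.86] rad [ 0.001 -0.001 -0.004] now [0.4676 0.3382 0.0464] yaw -0.104 z [ 0.001  0.001 -1.   ] j [-0.86  0.53  0.2   1.87 -0.15  0.76 -0.69] t 27.9
```

carry_out(
  claw=[3,3,3,3,3,7,8,9,9,9,9,9,9,9,9,9,9,9,9],
  delta_pos=[
    [0,-0.17,0.7],
    [0,0,0.6],
    [0,0,0.4],
    [0,0,0.1],
    [0,0,0],
    [0,0,0],
    [0,0,0],
    [0,0,0],
    [0,0,0],
    [0,0,0],
    [0,0,-1],
    [0,0,-2],
    [0,0,-2],
    [0,0,-2],
    [0,0,-2],
    [0,0,-2],
    [0,0,-2],
    [0,0,-2],
    [0,0,-2],
  ],
  angular=[
    [0,0,0],
    [0,0,0],
    [0,0,0],
    [0,0,0],
    [0,0,0],
    [0,0,0],
    [0,0,0],
    [0,0,0],
    [0,0,0],
    [0,0,0],
    [0,0,0],
    [0,0,0],
    [0,0,0],
    [0,0,0],
    [0,0,0],
    [0,0,0],
    [0,0,0],
    [0,0,0],
    [0,0,0],
  ],
)

```text
clock: 29.8
position: [0.4651, 0.3381, 0.1991]
ee_rot: [-2.334, -2.103, -0.001]
force: [-0.6, 0.3, -0.1]
width: 0.982
gripper_force: 0.0
```

```bash
python3 - <<'E'
from h import *
p=arm.get_image("wrist"); cv2.imwrite("pics/w11.png",p["frame"][:,:,::-1])
print(topface(p,(.4727,.4082),.092,.025),topface(p,(.4657,.3385),.069,.03))
for d in arm.look_for("slim_roll_a",p):
    q=np.multiply(d["centre"],[560,420]); print(round(d["conf"],2),q.round(),w(p,q,.022).round(3))
for X in ((.6116,.298),(.613,.269)): print(proj(p,[*X,.044]),topface(p,X,.044,.015))
go(.61,.283,.2,1.57)
E
```

```text
[([282.7, 129.2], 173, [0.4693, 0.4073])] [([283.0, 197.5], 112, [0.4622, 0.3361])]
0.79 [462. 190.] [0.683 0.313]
0.72 [338.   8.] [0.542 0.528]
0.62 [407. 233.] [0.615 0.262]
0.61 [407. 207.] [0.615 0.298]
[411.45848191 211.50090448] [([412.2, 212.7], 118, [0.6125, 0.2964])]
[412.61722689 234.40989611] [([415.2, 236.9], 108, [0.6161, 0.2654])]
cm [-14.34  -5.6    0.1 ] rad [ 0.006 -0.    -1.674] now [0.4666 0.3391 0.201 ] yaw -0.104 z [ 0.004  0.004 -1.   ] j [-0.9   0.35  0.24  1.71 -0.09  1.09 -0.73] t 29.9
```

carry_out(
  claw=[9,9,9,9,9,9,9,9,9,9,9,9,9,9,9,9,9,9,9,9],
  delta_pos=[
    [0,0,0],
    [0,0,0],
    [0,0,0],
    [0,0,0],
    [0,0,0],
    [0,0,0],
    [0,0,0],
    [0,0,0],
    [0,0,0],
    [0,0,0],
    [0,0,0],
    [0,0,0],
    [0,0,0],
    [-2.35,-1.2,0],
    [-2.35,-1.2,0],
    [-2.35,-1.2,0],
    [-2.35,-1.2,0],
    [-2.35,-1.2,0],
    [-2.35,-1.2,0],
    [0,0,0],
  ],
  angular=[
    [0,0,-0.137],
    [0,0,-0.137],
    [0,0,-0.137],
    [0,0,-0.137],
    [0,0,-0.137],
    [0,0,-0.137],
    [0,0,-0.137],
    [0,0,-0.137],
    [0,0,-0.137],
    [0,0,-0.137],
    [0,0,-0.137],
    [0,0,-0.137],
    [0,0,-0.137],
    [0,0,0],
    [0,0,0],
    [0,0,0],
    [0,0,0],
    [0,0,0],
    [0,0,0],
    [0,0,0],
  ],
)

```text
clock: 31.9
position: [0.6161, 0.278, 0.1965]
ee_rot: [-0.159, 3.137, -0.004]
force: [-0.3, -0.1, -0.6]
width: 0.979
gripper_force: 0.0
```

```bash
python3 - <<'E'
from h import *
p=arm.get_image("wrist"); cv2.imwrite("pics/w12.png",p["frame"][:,:,::-1])
H=[]
for X in ((.614,.298),(.6175,.267)):
    print(proj(p,[*X,.044]),topface(p,X,.044,.015))
print([ (proj(p,[*X,h]).round().tolist(),topface(p,X,h,.026)) for X,h in (((.4727,.4082),.092),((.4657,.3385),.069))])
t=arm.get_image("top"); cv2.imwrite("pics/t12.png",t["frame"][:,:,::-1])
print("top",topface(t,(.4765,.4055),.092,.025),topface(t,(.4695,.3355),.069,.03),ringfit([t],(.4658,.3023,-.0995)))
a,b=w(t,(217.4,181.1),.044),w(t,(228,180.4),.044); print(a,b)
go(.614,.2825,.015,1.68)
E
```

```text
[300.37990023 193.04068583] [([299.2, 191.4], 192, [0.6122, 0.2964])]
[273.49762632 193.31944649] [([273.2, 191.8], 211, [0.6157, 0.2665])]
[([443.0, 62.0], [([443.5, 57.4], 321, [0.4691, 0.4073])]), ([361.0, 52.0], [([359.8, 46.9], 133, [0.4619, 0.3363])])]
top [([174.8, 227.8], 20, [0.4724, 0.4064])] [] (array([ 0.4613,  0.3052, -0.149 ]), np.float64(-12.2))
[0.6140548  0.29480009] [0.61715989 0.26362951]
cm [-0.13  0.13 18.17] rad [-0.    -0.001 -0.004] now [0.6128 0.281  0.1967] yaw 1.676 z [-0.001 -0.    -1.   ] j [-0.46  0.52 -0.07  1.43  0.04  1.19  1.13] t 32.0
```

The slims are at (.6122,.2964) and (.6157,.2665), heading 1.687. They're 30 mm apart as expected, and white. I'll grasp both along that line.

carry_out(
  claw=[8,8,8,8,8,8,8,8,8,8,8,8,8,4,4,4,4,4,4,4],
  delta_pos=[
    [-0.12,0.03,1.5],
    [0,0,1.5],
    [0,0,1.5],
    [0,0,1.5],
    [0,0,1.5],
    [0,0,1.5],
    [0,0,1.5],
    [0,0,1.5],
    [0,0,1.5],
    [0,0,1.5],
    [0,0,1.5],
    [0,0,1.5],
    [0,0,0.7],
    [0,0,0],
    [0,0,0],
    [0,0,0],
    [0,0,0],
    [0,0,0],
    [0,0,0],
    [0,0,0],
  ],
  angular=[
    [0,0,-0.01],
    [0,0,0],
    [0,0,0],
    [0,0,0],
    [0,0,0],
    [0,0,0],
    [0,0,0],
    [0,0,0],
    [0,0,0],
    [0,0,0],
    [0,0,0],
    [0,0,0],
    [0,0,0],
    [0,0,0],
    [0,0,0],
    [0,0,0],
    [0,0,0],
    [0,0,0],
    [0,0,0],
    [0,0,0],
  ],
  force=25,
)

```text
clock: 34.0
position: [0.615, 0.2827, 0.0116]
ee_rot: [-0.182, 3.134, 0.002]
force: [-0.6, 0.4, 7.0]
width: 0.624
gripper_force: 25.1
```

```bash
python3 - <<'E'
from h import *
s=arm.observe(); print(s["position"],s["width"],s["force"])
p=arm.get_image("wrist"); cv2.imwrite("pics/w13.png",p["frame"][:,:,::-1])
for X in ((.6122,.2964),(.6157,.2665)):
    print(proj(p,[*X,.044]),topface(p,X,.044,.015))
E
```

```text
[0.61495786 0.28270585 0.01157265] 0.6238771638241343 [-0.59448435  0.42774107  7.02832532]
[306.91036244 256.16269011] [([308.0, 257.4], 958, [0.6129, 0.2971])]
[252.94879812 256.19608175] [([254.2, 257.5], 941, [0.6164, 0.2672])]
```

```bash
python3 -c "
import cv2;f=cv2.imread('pics/w13.png');g=cv2.imread('pics/t12.png')
cv2.imwrite('pics/v13.png',cv2.vconcat([cv2.resize(f[180:340,160:410],(750,380)),cv2.resize(g[200:260,130:290],(750,210))]))"
```

```text
(no output)
```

View pics/v13.png

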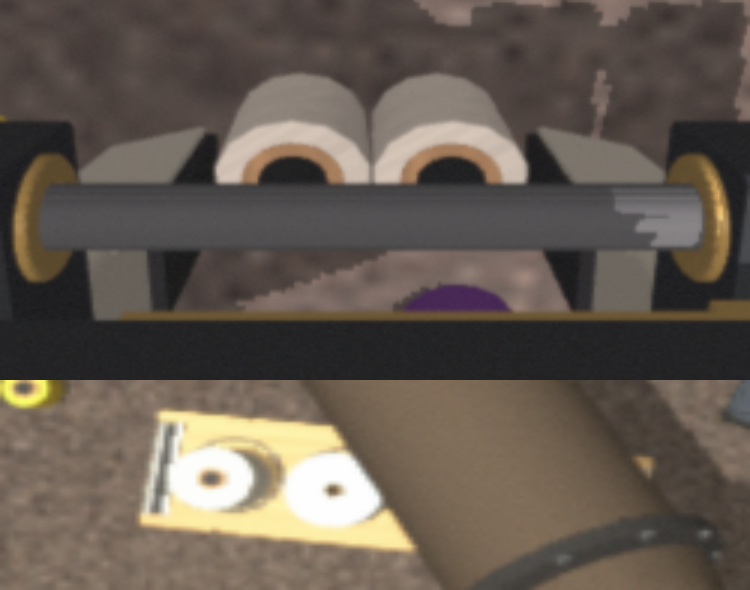

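The pair is square between the pads, upright and touching. Lift and turn.

carry_out(
  claw=[4,4,4,4,4,4,4,4,4,4,4,4,4,4,4,4,4,4,4,4],
  delta_pos=[
    [0,0,-1],
    [0,0,-2],
    [0,0,-2.5],
    [0,0,-2.5],
    [0,0,-2.5],
    [0,0,-2.5],
    [0,0,-2],
    [0,0,0],
    [0,0,0],
    [0,0,0],
    [0,0,0],
    [0,0,0],
    [0,0,0],
    [0,0,0],
    [0,0,0],
    [0,0,0],
    [0,0,0],
    [0,0,0],
    [0,0,0],
    [0,0,0],
  ],
  angular=[
    [0,0,0],
    [0,0,0],
    [0,0,0],
    [0,0,0],
    [0,0,0],
    [0,0,0],
    [0,0,0],
    [0,0,0.138],
    [0,0,0.138],
    [0,0,0.138],
    [0,0,0.138],
    [0,0,0.138],
    [0,0,0.138],
    [0,0,0.138],
    [0,0,0.138],
    [0,0,0.138],
    [0,0,0.138],
    [0,0,0.138],
    [0,0,0.138],
    [0,0,0.13],
  ],
)

```text
clock: 36.05
position: [0.6139, 0.2819, 0.161]
ee_rot: [-2.334, -2.102, 0.0]
force: [0.6, 1.3, -0.5]
width: 0.435
gripper_force: 0.0
```

```bash
python3 - <<'E'
from h import *
s=arm.observe();print(s["width"],s["gripper_force"],s["force"])
go(.4605,.2688,.16,-.1)
p=arm.get_image("wrist"); x,y,z=s["position"]; z=z-.0116+.044
for d in(.015,-.015): print(proj(p,[x+d,y-.1*d,z]),topface(p,(x+d,y-.1*d),z,.015))
E
```

```text
0.4345506773082446 0.0 [ 0.57832012  1.31163604 -0.52989415]
cm [ -2.83 -15.13   0.1 ] rad [-0.    -0.    -0.005] now [0.6139 0.2819 0.161 ] yaw -0.105 z [-0.  0. -1.] j [-0.74  0.56  0.36  1.5  -0.21  1.12 -0.44] t 36.0
[314.97806671 254.39395488] [([315.0, 254.5], 1288, [0.6289, 0.2803])]
[260.84607524 254.65446814] [([260.8, 254.7], 1279, [0.5989, 0.2834])]
```

The pair slipped out of the grip, so I need to find where the two rolls are now.

```bash
python3 - <<'E'
from h import *
for n in("wrist","scene"):
    p=arm.get_image(n); cv2.imwrite(f"pics/x_{n}.png",p["frame"][:,:,::-1])
    for d in arm.trace("slim_roll_a",p):
        m=d["region"]; v,u=np.nonzero(m); r=cv2.minAreaRect(np.c_[u,v].astype(np.float32))
        q=(u.mean(),v.mean()); print(n,round(d["conf"],2),np.round(q,1),m.sum(),np.round(r[1],1),round(r[2]),w(p,q,.022).round(4),np.median(p["frame"][m],0))
    print([proj(p,[x,y,.022]).round().tolist() for x,y in ((.6122,.2964),(.6157,.2665))])
E
```

```text
wrist 0.71 [343.2 160.5] 856 [33.2 30.4] 45 [0.68   0.3118] [173.  98. 145.]
wrist 0.69 [292.2 228.5] 803 [35. 27.] 90 [0.6169 0.241 ] [148. 121. 107.]
wrist 0.64 [276.2 161.3] 728 [29.7 29.7] 45 [0.6077 0.319 ] [239.  216.5 199.5]
[[283.0, 181.0], [289.0, 207.0]]
scene 0.72 [258.6 175.6] 149 [17.  9.] 90 [0.6731 0.3046] [ 98.  46. 121.]
scene 0.62 [241.2 184.6] 183 [18. 10.] 90 [0.608 0.317] [200. 188. 172.]
scene 0.6 [283.9 196. ] 207 [18. 12.] 90 [0.6352 0.1883] [195. 159.   0.]
scene 0.44 [265.2 192.6] 172 [18. 10.] 90 [0.6174 0.239 ] [197. 184. 168.]
[[248.0, 186.0], [257.0, 190.0]]
```

Both white rolls stand upright but apart, at about (.608,.318) and (.617,.240). The fingers likely splayed under 25 N and kicked the bottoms out. I'll carry one back beside the other with an x-wise grasp, then regrasp the pair lower and with less force.

```bash
python3 - <<'E'
from h import *
p=arm.get_image("wrist")
for X in((.608,.318),(.617,.240)): print(proj(p,[*X,.044]),topface(p,X,.044,.015))
go(.608,.318,.1,-.1)
E
```

```text
[276.4563055  163.99306938] [([275.9, 161.6], 216, [0.6077, 0.3205])]
[292.08763735 235.77278791] [([291.6, 233.8], 243, [0.6167, 0.2422])]
cm [ 3.53 -0.97  6.06] rad [-0.    -0.     0.004] now [0.6141 0.2819 0.1606] yaw -0.096 z [-0.  0. -1.] j [-0.74  0.56  0.36  1.5  -0.21  1.12 -0.43] t 36.4
```

carry_out(
  claw=[6,6,6,6,6,6,6,6,6,6,6,6,6,6,2,2,2,2,2,2],
  delta_pos=[
    [1.3,-0.32,0],
    [1.3,-0.32,0],
    [1.13,-0.33,0],
    [0,0,0],
    [0,0,1.5],
    [0,0,1.7],
    [0,0,1.7],
    [0,0,1.7],
    [0,0,1.7],
    [0,0,1.7],
    [0,0,1.7],
    [0,0,1.7],
    [0,0,1.2],
    [0,0,0.65],
    [0,0,0],
    [0,0,0],
    [0,0,0],
    [0,0,0],
    [0,0,0],
    [0,0,0],
  ],
  angular=[
    [0,0,0],
    [0,0,0],
    [0,0,0],
    [0,0,0],
    [0,0,0],
    [0,0,0],
    [0,0,0],
    [0,0,0],
    [0,0,0],
    [0,0,0],
    [0,0,0],
    [0,0,0],
    [0,0,0],
    [0,0,0],
    [0,0,0],
    [0,0,0],
    [0,0,0],
    [0,0,0],
    [0,0,0],
    [0,0,0],
  ],
  force=8,
)

```text
clock: 38.35
position: [0.6087, 0.3203, 0.0086]
ee_rot: [2.329, 2.108, 0.002]
force: [0.8, 0.4, 2.4]
width: 0.321
gripper_force: 8.0
```

```bash
python3 - <<'E'
from h import *
s=arm.observe(); print(s["position"],s["width"],s["gripper_force"],s["force"])
p=arm.get_image("wrist"); print(topface(p,(.6075,.320),.044,.015))
p=arm.get_image("scene")
for d in arm.trace("slim_roll_a",p):
        m=d["region"]; v,u=np.nonzero(m); q=(u.mean(),v.mean()); print(round(d["conf"],2),np.round(q,1),w(p,q,.022).round(4),np.median(p["frame"][m],0))
t=arm.get_image("top"); print(topface(t,(.620,.238),.044,.015))
E
```

```text
[0.60872726 0.32027038 0.00857012] 0.32064456330463226 8.00787940621376 [0.82798184 0.4384156  2.40896588]
[([284.7, 259.4], 1142, [0.6068, 0.3188])]
0.76 [264.7 192.3] [0.6178 0.241 ] [192. 179. 164.]
0.73 [241.7 185.4] [0.6058 0.3133] [194. 182. 166.]
0.67 [258.7 174.4] [0.6782 0.3084] [ 97.  45. 121.]
0.57 [284.  196.6] [0.6331 0.1865] [196. 160.   0.]
[([235.2, 179.7], 22, [0.6199, 0.2425])]
```

carry_out(
  claw=[2,2,2,2,2,2,2,2,4,5,5,5,5,5,5,5,5,5,5],
  delta_pos=[
    [0,0,-0.5],
    [-1.11,0.23,0],
    [-1.11,0.23,0],
    [-1.11,0.23,0],
    [-1.1,0.23,0],
    [0,0,0],
    [0,0,0.3],
    [0,0,0.15],
    [0,0,0],
    [0,0,0],
    [0,0,0],
    [0,0,-1.5],
    [0,0,-2],
    [0,0,-2],
    [0,0,-2],
    [0,0,-2],
    [0,0,-2],
    [0,0,-2],
    [0,0,-2],
  ],
  angular=[
    [0,0,0],
    [0,0,0],
    [0,0,0],
    [0,0,0],
    [0,0,0],
    [0,0,0],
    [0,0,0],
    [0,0,0],
    [0,0,0],
    [0,0,0],
    [0,0,0],
    [0,0,0],
    [0,0,0],
    [0,0,0],
    [0,0,0],
    [0,0,0],
    [0,0,0],
    [0,0,0],
    [0,0,0],
  ],
)

```text
clock: 40.45
position: [0.613, 0.2751, 0.1656]
ee_rot: [2.329, 2.108, 0.002]
force: [0.2, 0.3, -1.1]
width: 0.549
gripper_force: 0.0
```

carry_out(
  claw=[8,8,8,8,8,8,8,8,8,8,8,8,8,8],
  delta_pos=[
    [0,0,-2],
    [0,0,-2],
    [0,0,0],
    [0,0,0],
    [0,0,0],
    [0,0,0],
    [0,0,0],
    [0,0,0],
    [0,0,0],
    [0,0,0],
    [0,0,0],
    [0,0,0],
    [0,0,0],
    [0,0,0],
  ],
  angular=[
    [0,0,0],
    [0,0,-0.137],
    [0,0,-0.137],
    [0,0,-0.137],
    [0,0,-0.137],
    [0,0,-0.137],
    [0,0,-0.137],
    [0,0,-0.137],
    [0,0,-0.137],
    [0,0,-0.137],
    [0,0,-0.137],
    [0,0,-0.137],
    [0,0,-0.137],
    [0,0,-0.137],
  ],
)

```text
clock: 41.85
position: [0.6131, 0.2747, 0.2047]
ee_rot: [-0.183, 3.135, -0.0]
force: [0.0, 0.0, 0.3]
width: 0.873
gripper_force: 0.0
```

```bash
python3 - <<'E'
from h import *
p=arm.get_image("wrist"); cv2.imwrite("pics/w14.png",p["frame"][:,:,::-1])
for X in((.6125,.275),(.6165,.243)): print(proj(p,[*X,.044]),topface(p,X,.044,.015))
for d in arm.trace("slim_roll_a",p):
        m=d["region"]; v,u=np.nonzero(m); q=(u.mean(),v.mean()); print(round(d["conf"],2),np.round(q,1),w(p,q,.022).round(4),np.median(p["frame"][m],0))
go(.6145,.259,.005,1.69)
E
```

```text
[283.03294963 191.17875913] [([283.7, 190.6], 216, [0.6117, 0.2757])]
[255.86382519 191.39123453] [([254.4, 191.8], 206, [0.6173, 0.2413])]
0.96 [502.9 156.4] [0.5424 0.5381] [127. 106.  66.]
0.91 [214.3 198.6] [0.6364 0.1899] [152.5 117.   58. ]
0.89 [306.1 241.7] [0.6804 0.3134] [144.  87. 129.]
0.78 [284.1 188.7] [0.6134 0.2764] [167.  145.5 132. ]
0.74 [255.2 189.1] [0.6182 0.2403] [159.  130.  116.5]
0.5 [358.5  57.7] [0.4539 0.3427] [245. 245. 245.]
cm [ 0.06 -1.57 19.96] rad [-0.     0.001 -0.006] now [0.6132 0.2746 0.2046] yaw 1.684 z [ 0.001  0.    -1.   ] j [-0.47  0.51 -0.05  1.43  0.03  1.2   1.16] t 42.0
```

The gap is 5 mm and the yellow look-alike is too close to where the -y finger would go. I'll move the other roll (B) to A's +y side, which is clear.

carry_out(
  claw=[6,6,6,6,6,6,6,6,6,6,6,6,6,6,6,6,6,6],
  delta_pos=[
    [0,0,0],
    [0,0,0],
    [0,0,0],
    [0,0,0],
    [0,0,0],
    [0,0,0],
    [0,0,0],
    [0,0,0],
    [0,0,0],
    [0,0,0],
    [0,0,0],
    [0,0,0],
    [0,0,0],
    [-1.6,0.37,2],
    [-1.67,0.37,2],
    [0,0,2],
    [0,0,2],
    [0,0,2],
  ],
  angular=[
    [0,0,0.137],
    [0,0,0.137],
    [0,0,0.137],
    [0,0,0.137],
    [0,0,0.137],
    [0,0,0.137],
    [0,0,0.137],
    [0,0,0.137],
    [0,0,0.137],
    [0,0,0.137],
    [0,0,0.137],
    [0,0,0.137],
    [0,0,0.137],
    [0,0,0],
    [0,0,0],
    [0,0,0],
    [0,0,0],
    [0,0,0],
  ],
)

```text
clock: 43.75
position: [0.6173, 0.2418, 0.1036]
ee_rot: [2.334, 2.103, 0.002]
force: [0.1, -0.1, -0.6]
width: 0.655
gripper_force: 0.0
```

carry_out(
  claw=[6,6,6,6,6,6,6,2,2,2,2,2,2],
  delta_pos=[
    [0,0,1.7],
    [0,0,1.7],
    [0,0,1.7],
    [0,0,1.7],
    [0,0,1.7],
    [0,0,0.8],
    [0,0,0.3],
    [0,0,0],
    [0,0,0],
    [0,0,0],
    [0,0,0],
    [0,0,0],
    [0,0,0],
  ],
  angular=[
    [0,0,0],
    [0,0,0],
    [0,0,0],
    [0,0,0],
    [0,0,0],
    [0,0,0],
    [0,0,0],
    [0,0,0],
    [0,0,0],
    [0,0,0],
    [0,0,0],
    [0,0,0],
    [0,0,0],
  ],
  force=8,
)

```text
clock: 45.05
position: [0.6175, 0.2419, 0.0079]
ee_rot: [2.329, 2.108, 0.001]
force: [0.0, 1.1, 2.5]
width: 0.32
gripper_force: 8.0
```

```bash
python3 - <<'E'
from h import *
s=arm.observe(); print(s["position"],s["width"],s["gripper_force"],s["force"])
go(.6085,.3075,.0085,-.1)
E
```

```text
[0.61752812 0.24193135 0.00789215] 0.3196716466744928 8.00060749053955 [0.04399118 1.09204863 2.52832489]
cm [ 6.43 -1.55 -0.06] rad [ 0.001 -0.     0.001] now [0.6175 0.2419 0.0079] yaw -0.099 z [ 0.001  0.    -1.   ] j [-0.65  0.7   0.3   1.67 -0.27  0.81 -0.33] t 45.0
```

carry_out(
  claw=[2,2,2,2,2,2,2,2,2,2,2,2,2,2,2,4,5,5],
  delta_pos=[
    [0,0,-1],
    [0,0,-2],
    [0,0,-2],
    [0,0,-2],
    [1.29,-0.31,0],
    [1.29,-0.31,0],
    [1.29,-0.31,0],
    [1.28,-0.31,0],
    [1.28,-0.31,0],
    [0,0,0],
    [0,0,2],
    [0,0,2],
    [0,0,2],
    [0,0,0.7],
    [0,0,0.25],
    [0,0,0],
    [0,0,0],
    [0,0,0],
  ],
  angular=[
    [0,0,0],
    [0,0,0],
    [0,0,0],
    [0,0,0],
    [0,0,0],
    [0,0,0],
    [0,0,0],
    [0,0,0],
    [0,0,0],
    [0,0,0],
    [0,0,0],
    [0,0,0],
    [0,0,0],
    [0,0,0],
    [0,0,0],
    [0,0,0],
    [0,0,0],
    [0,0,0],
  ],
)

```text
clock: 46.85
position: [0.6086, 0.3075, 0.0088]
ee_rot: [2.329, 2.108, 0.002]
force: [-0.1, 0.2, -0.2]
width: 0.518
gripper_force: 0.0
```

carry_out(
  claw=[5,6,7,8,8,8,8,8,8,8,8,8,8,8,8,8,8,8,8,8],
  delta_pos=[
    [0,0,-1.5],
    [0,0,-2.5],
    [0,0,-3],
    [0,0,-3],
    [0,0,-3],
    [0,0,-3],
    [-1.6,0.4,-3],
    [0,0,0],
    [0,0,0],
    [0,0,0],
    [0,0,0],
    [0,0,0],
    [0,0,0],
    [0,0,0],
    [0,0,0],
    [0,0,0],
    [0,0,0],
    [0,0,0],
    [0,0,0],
    [0,0,0],
  ],
  angular=[
    [0,0,0],
    [0,0,0],
    [0,0,0],
    [0,0,0],
    [0,0,0],
    [0,0,0],
    [0,0,-0.137],
    [0,0,-0.137],
    [0,0,-0.137],
    [0,0,-0.137],
    [0,0,-0.137],
    [0,0,-0.137],
    [0,0,-0.137],
    [0,0,-0.137],
    [0,0,-0.137],
    [0,0,-0.137],
    [0,0,-0.137],
    [0,0,-0.137],
    [0,0,-0.137],
    [0,0,0],
  ],
)

```text
clock: 48.85
position: [0.6108, 0.2905, 0.1994]
ee_rot: [-0.177, 3.135, 0.0]
force: [-0.6, 0.2, -0.5]
width: 0.87
gripper_force: 0.0
```

```bash
python3 - <<'E'
from h import *
p=arm.get_image("wrist"); cv2.imwrite("pics/w15.png",p["frame"][:,:,::-1])
for X in((.6117,.2757),(.6083,.3075)): print(proj(p,[*X,.044]),topface(p,X,.044,.015))
go(.610,.2915,.005,1.68)
E
```

```text
[269.99607378 191.79368594] [([270.0, 191.9], 221, [0.6119, 0.2758])]
[297.34927112 191.95817512] [([295.6, 191.0], 186, [0.6073, 0.3054])]
cm [ 0.06  0.09 19.42] rad [ 0.     0.001 -0.001] now [0.6107 0.2907 0.1992] yaw 1.679 z [ 0.001  0.    -1.   ] j [-0.49  0.52 -0.05  1.43  0.03  1.19  1.13] t 48.9
```

carry_out(
  claw=[8,8,8,8,8,8,8,8,8,8,8,8,8,5,5,5,5,5,5,5],
  delta_pos=[
    [0.1,0,1.7],
    [0,0,1.7],
    [0,0,1.7],
    [0,0,1.7],
    [0,0,1.7],
    [0,0,1.7],
    [0,0,1.7],
    [0,0,1.7],
    [0,0,1.7],
    [0,0,1.7],
    [0,0,1.7],
    [0,0,0.5],
    [0,0,0.2],
    [0,0,0],
    [0,0,0],
    [0,0,0],
    [0,0,0],
    [0,0,0],
    [0,0,0],
    [0,0,0],
  ],
  angular=[
    [0,0,-0.046],
    [0,0,0],
    [0,0,0],
    [0,0,0],
    [0,0,0],
    [0,0,0],
    [0,0,0],
    [0,0,0],
    [0,0,0],
    [0,0,0],
    [0,0,0],
    [0,0,0],
    [0,0,0],
    [0,0,0],
    [0,0,0],
    [0,0,0],
    [0,0,0],
    [0,0,0],
    [0,0,0],
    [0,0,0],
  ],
  force=8,
)

```text
clock: 50.9
position: [0.6101, 0.2911, 0.0048]
ee_rot: [-0.246, 3.131, 0.001]
force: [-0.2, -0.9, 6.8]
width: 0.644
gripper_force: 8.0
```

```bash
python3 - <<'E'
from h import *
s=arm.observe(); print(s["position"],s["width"],s["gripper_force"],s["force"])
E
```

```text
[0.61007057 0.29107722 0.00477272] 0.6441810662773078 8.010836094617844 [-0.15495898 -0.88438032  6.80210409]
```

carry_out(
  claw=[5,5,5,5,5],
  delta_pos=[
    [0,0,-0.3],
    [0,0,-0.3],
    [0,0,-0.4],
    [0,0,0],
    [0,0,0],
  ],
  angular=[
    [0,0,0],
    [0,0,0],
    [0,0,0],
    [0,0,0],
    [0,0,0],
  ],
)

```text
clock: 51.4
position: [0.6094, 0.2909, 0.014]
ee_rot: [-0.247, 3.132, 0.0]
force: [0.3, 0.1, -0.6]
width: 0.643
gripper_force: 8.0
```

```bash
python3 - <<'E'
from h import *
s=arm.observe(); print(s["position"],s["width"],s["gripper_force"],s["force"])
p=arm.get_image("scene"); cv2.imwrite("pics/x2.png",p["frame"][:,:,::-1])
for d in arm.trace("slim_roll_a",p):
    m=d["region"]; v,u=np.nonzero(m); q=(u.mean(),v.mean()); print(round(d["conf"],2),np.round(q,1),w(p,q,.032).round(4),np.median(p["frame"][m],0))
print([proj(p,[.6119,.2758,h]).round(1) for h in(.022,.032)],[proj(p,[.6073,.3054,h]).round(1) for h in (.022,.032)])
E
```

```text
[0.60944209 0.29092716 0.01400958] 0.6425481142507347 7.995780408382416 [ 0.30330689  0.0965008  -0.64316449]
0.63 [284.4 195.9] [0.6253 0.1797] [202. 165.   0.]
0.58 [244.1 183.9] [0.6047 0.3032] [203. 190. 174.]
0.58 [253.4 188. ] [0.6044 0.2702] [196. 183. 168.]
[array([253.5, 189. ]), array([253.4, 186.1])] [array([244.2, 186.1]), array([244.1, 183.2])]
```

Held: width is steady and both rolls are raised. I'll lift gently and keep checking.

carry_out(
  claw=[5,5,5,5,5,5,5,5,5,5,5],
  delta_pos=[
    [0,0,-0.6],
    [0,0,-1],
    [0,0,-1.2],
    [0,0,-1.2],
    [0,0,-1.4],
    [0,0,-1.4],
    [0,0,-1.4],
    [0,0,-1.2],
    [0,0,-1],
    [0,0,-0.6],
    [0,0,0],
  ],
  angular=[
    [0,0,0],
    [0,0,0],
    [0,0,0],
    [0,0,0],
    [0,0,0],
    [0,0,0],
    [0,0,0],
    [0,0,0],
    [0,0,0],
    [0,0,0],
    [0,0,0],
  ],
)

```text
clock: 52.6
position: [0.6098, 0.2911, 0.1249]
ee_rot: [-0.246, 3.131, 0.001]
force: [0.1, -0.3, -0.6]
width: 0.646
gripper_force: 8.0
```

```bash
python3 - <<'E'
from h import *
s=arm.observe(); print(s["position"],s["width"],s["gripper_force"],s["force"])
p=arm.get_image("wrist"); cv2.imwrite("pics/w16.png",p["frame"][:,:,::-1])
dz=s["position"][2]-.0045
for X in((.6119,.2758),(.6073,.3054)): print(proj(p,[*X,.044+dz]).round(1),proj(p,[*X,dz]).round(1))
for d in arm.trace("slim_roll_a",p): 
    m=d["region"]; v,u=np.nonzero(m); print(round(d["conf"],2),np.round((u.mean(),v.mean()),1),u.min(),u.max(),v.min(),v.max(),np.median(p["frame"][m],0))
go(.4605,.2688,.12,-.1)
E
```

```text
[0.60983984 0.29113393 0.12485819] 0.6455708658717373 7.99553319811821 [ 0.08426603 -0.29007014 -0.58197311]
[252.8 262.7] [259.3 235.2]
[308.8 262.8] [303.4 235.3]
0.93 [258.7 238.1] 230 282 215 256 [128. 118. 110.]
0.87 [179.1 212.6] 157 201 194 231 [124. 102.  51.]
0.85 [537.  174.4] 511 559 158 193 [117.  97.  38.]
0.62 [293.6 288.1] 285 302 286 291 [154.  83. 175.]
0.58 [307.7 237.6] 284 337 213 257 [128. 118. 110.]
cm [ -3.67 -14.58   0.35] rad [-1.000e-03 -0.000e+00  1.828e+00] now [0.6092 0.2907 0.1235] yaw 1.728 z [-0.001 -0.    -1.   ] j [-0.48  0.58 -0.07  1.52  0.04  1.05  1.17] t 52.7
```

carry_out(
  claw=[5,5,5,5,5,5,5,5,5,5,5,5,5,5,5,5,5,5,5,5],
  delta_pos=[
    [0,0,0],
    [0,0,0],
    [0,0,0],
    [0,0,0],
    [0,0,0],
    [0,0,0],
    [0,0,0],
    [0,0,0],
    [0,0,0],
    [0,0,0],
    [0,0,0],
    [0,0,0],
    [0,0,0],
    [0,0,0],
    [0,0,0],
    [0,0,0],
    [0,0,0],
    [0,0,0],
    [0,0,0],
    [0,0,0],
  ],
  angular=[
    [0,0,0.05],
    [0,0,0.08],
    [0,0,0.1],
    [0,0,0.1],
    [0,0,0.1],
    [0,0,0.1],
    [0,0,0.1],
    [0,0,0.1],
    [0,0,0.1],
    [0,0,0.1],
    [0,0,0.1],
    [0,0,0.1],
    [0,0,0.1],
    [0,0,0.1],
    [0,0,0.1],
    [0,0,0.1],
    [0,0,0.1],
    [0,0,0.1],
    [0,0,0.07],
    [0,0,0.03],
  ],
)

```text
clock: 54.7
position: [0.6089, 0.2908, 0.123]
ee_rot: [-2.334, -2.103, 0.002]
force: [-0.9, -0.3, -1.4]
width: 0.648
gripper_force: 8.0
```

```bash
python3 - <<'E'
from h import *
s=arm.observe(); print(s["width"],s["gripper_force"])
go(.4617,.2688,.12,-.1)
E
```

```text
0.6481735835366305 7.995564043521881
cm [ -3.66 -14.43   0.3 ] rad [-0.001  0.001 -0.004] now [0.6089 0.2908 0.123 ] yaw -0.104 z [-0.001 -0.001 -1.   ] j [-0.77  0.6   0.4   1.55 -0.25  1.05 -0.41] t 54.7
```

carry_out(
  claw=[5,5,5,5,5,5,5,5,5,5,5,5],
  delta_pos=[
    [-0.2,-0.8,0],
    [-0.4,-1.6,0],
    [-0.4,-1.6,0],
    [-0.4,-1.6,0],
    [-0.4,-1.6,0],
    [-0.4,-1.6,0],
    [-0.4,-1.6,0],
    [-0.4,-1.6,0],
    [-0.4,-1.6,0],
    [-0.3,-0.8,0],
    [0,0,0],
    [0,0,0],
  ],
  angular=[
    [0,0,0],
    [0,0,0],
    [0,0,0],
    [0,0,0],
    [0,0,0],
    [0,0,0],
    [0,0,0],
    [0,0,0],
    [0,0,0],
    [0,0,0],
    [0,0,0],
    [0,0,0],
  ],
)

```text
clock: 55.9
position: [0.4629, 0.2689, 0.1242]
ee_rot: [2.331, 2.106, 0.001]
force: [0.3, -1.5, 0.5]
width: 0.647
gripper_force: 8.0
```

```bash
python3 - <<'E'
from h import *
p=arm.get_image("wrist"); cv2.imwrite("pics/w17.png",p["frame"][:,:,::-1])
s=arm.observe(); x,y,z=s["position"]; print(s["width"],s["gripper_force"])
for d in arm.trace("slim_roll_a",p): 
    m=d["region"]; v,u=np.nonzero(m); print(round(d["conf"],2),np.round((u.mean(),v.mean()),1),u.min(),u.max(),v.min(),v.max(),np.median(p["frame"][m],0))
for e in (.015,-.015): print(proj(p,[x+e,y-.1*e,z+.017]))
go(.461,.2685,.0168,-.1)
E
```

```text
0.6425082965442936 7.995608747005463
0.95 [258.2 238.5] 229 283 215 257 [125. 115. 107.]
0.86 [307.9 238.4] 283 338 214 258 [125. 115. 106.]
0.8 [512.2 133.4] 480 544 117 151 [68. 46. 79.]
[312.80411783 244.36433102]
[263.15733366 244.47422281]
cm [-0.05 -0.23 10.73] rad [ 0.001 -0.    -0.002] now [0.4633 0.2688 0.1241] yaw -0.102 z [ 0.001  0.    -1.   ] j [-0.93  0.38  0.41  1.91 -0.19  0.89 -0.53] t 56.0
```

The wrist camera has a constant world bias of about -3.7 mm in x and -1.5 mm in y. The marks need that shift, so I'm correcting for it: the pair target is (.4625,.2698).

carry_out(
  claw=[5,5,5,5,5,5,5,5,5,5,5,5,5],
  delta_pos=[
    [0.1,-0.09,0.6],
    [0,0,1.2],
    [0,0,1.5],
    [0,0,1.5],
    [0,0,1.5],
    [0,0,1.5],
    [0,0,1.2],
    [0,0,0.7],
    [0,0,0.4],
    [0,0,0.3],
    [0,0,0.2],
    [0,0,0],
    [0,0,0],
  ],
  angular=[
    [0,0,0],
    [0,0,0],
    [0,0,0],
    [0,0,0],
    [0,0,0],
    [0,0,0],
    [0,0,0],
    [0,0,0],
    [0,0,0],
    [0,0,0],
    [0,0,0],
    [0,0,0],
    [0,0,0],
  ],
)

```text
clock: 57.3
position: [0.4618, 0.27, 0.0183]
ee_rot: [2.332, 2.105, 0.001]
force: [-0.0, -0.1, -0.1]
width: 0.644
gripper_force: 8.0
```

```bash
python3 - <<'E'
from h import *
s=arm.observe(); print(s["width"],s["gripper_force"],s["force"])
go(.4625,.2698,.0168,-.1)
E
```

```text
0.6439243114857409 7.995471954345703 [-0.02618866 -0.06907996 -0.14460138]
cm [-0.02  0.07  0.15] rad [ 0.    -0.001 -0.002] now [0.4618 0.27   0.0183] yaw -0.102 z [ 0.001  0.    -1.   ] j [-0.88  0.53  0.34  2.   -0.28  0.66 -0.46] t 57.3
```

carry_out(
  claw=[5,5,6.4,6.8,7.5,7.5,7.5,7.5,7.5,7.5,7.5,7.5,7.5,7.5,7.5,7.5,7.5],
  delta_pos=[
    [0,0.05,0.1],
    [0,0,0.05],
    [0,0,0],
    [0,0,0],
    [0,0,0],
    [0,0,0],
    [0,0,0],
    [0,0,-1],
    [0,0,-1.5],
    [0,0,-2],
    [0,0,-2],
    [0,0,-2],
    [0,0,-2.5],
    [0,0,-2.5],
    [0,0,-2.5],
    [0,0,-2],
    [0,0,0],
  ],
  angular=[
    [0,0,0],
    [0,0,0],
    [0,0,0],
    [0,0,0],
    [0,0,0],
    [0,0,0],
    [0,0,0],
    [0,0,0],
    [0,0,0],
    [0,0,0],
    [0,0,0],
    [0,0,0],
    [0,0,0],
    [0,0,0],
    [0,0,0],
    [0,0,0],
    [0,0,0],
  ],
)

```text
clock: 59.0
position: [0.4637, 0.2705, 0.1998]
ee_rot: [2.332, 2.105, 0.008]
force: [0.9, -0.5, 0.1]
width: 0.816
gripper_force: 0.0
```

```bash
python3 - <<'E'
from h import *
s=arm.observe(); print(s["position"])
p=arm.get_image("wrist"); cv2.imwrite("pics/w18.png",p["frame"][:,:,::-1])
b=np.array([.0037,.0015])
for X,h in(((.4692,.4073),.092),((.462,.3362),.069),((.4738,.2668),.056),((.4439,.2698),.056)): print(topface(p,X,h,.015 if h<.06 else .025))
print(ringfit([p],(.4624,.3033,-.1)))
go(.435,-.2427,.2,-.8)
E
```

```text
[0.46365796 0.27046668 0.199815  ]
[([276.4, 52.6], 262, [0.4694, 0.4071])]
[([276.6, 133.2], 71, [0.4615, 0.337])]
[([294.7, 194.7], 229, [0.4745, 0.2679])]
[([268.1, 195.3], 227, [0.4444, 0.2703])]
(array([ 0.4624,  0.3033, -0.1012]), np.float64(-79.6))
cm [-37.73  34.85  -0.19] rad [ 0.001 -0.003  0.698] now [0.4628 0.2701 0.1981] yaw -0.102 z [ 0.002  0.002 -1.   ] j [-0.97  0.29  0.44  1.82 -0.14  1.06 -0.58] t 59.0
```

carry_out(
  claw=[8,8,8,8,8,8,8,8,8,8,8,8,8,8,8,8,8,8,8,8],
  delta_pos=[
    [0,0,0],
    [0,0,0],
    [0,0,0],
    [0,0,0],
    [0,0,0],
    [0,0,0],
    [-1.55,1.75,0],
    [-1.55,1.75,0],
    [-1.55,1.75,0],
    [-1.55,1.75,0],
    [-1.55,1.75,0],
    [-1.55,1.75,0],
    [-1.55,1.75,0],
    [-1.55,1.75,0],
    [-1.55,1.75,0],
    [-1.55,1.75,0],
    [-1.55,1.75,0],
    [-1.55,1.75,0],
    [-1.55,1.75,0],
    [-1.55,1.75,0],
  ],
  angular=[
    [0,0,0.133],
    [0,0,0.133],
    [0,0,0.133],
    [0,0,0.133],
    [0,0,0.133],
    [0,0,0.133],
    [0,0,0],
    [0,0,0],
    [0,0,0],
    [0,0,0],
    [0,0,0],
    [0,0,0],
    [0,0,0],
    [0,0,0],
    [0,0,0],
    [0,0,0],
    [0,0,0],
    [0,0,0],
    [0,0,0],
    [0,0,0],
  ],
)

```text
clock: 61.05
position: [0.4429, -0.0594, 0.1961]
ee_rot: [-2.966, -1.034, 0.001]
force: [0.5, 1.1, 0.4]
width: 0.872
gripper_force: 0.0
```

carry_out(
  claw=[8,8,8,8,8,8,8,8,8,8],
  delta_pos=[
    [-1.55,1.75,0],
    [-1.55,1.75,0],
    [-1.55,1.75,0],
    [-1.55,1.75,0],
    [-1.55,1.75,0],
    [-1.55,1.75,0],
    [-1.55,1.75,0],
    [-1.5,1.7,0],
    [0,0,0],
    [0,0,0],
  ],
  angular=[
    [0,0,0],
    [0,0,0],
    [0,0,0],
    [0,0,0],
    [0,0,0],
    [0,0,0],
    [0,0,0],
    [0,0,0],
    [0,0,0],
    [0,0,0],
  ],
)

```text
clock: 62.05
position: [0.4328, -0.2439, 0.1961]
ee_rot: [-2.967, -1.031, 0.001]
force: [-1.0, 0.6, -0.3]
width: 0.874
gripper_force: 0.0
```

```bash
python3 - <<'E'
from h import *
p=arm.get_image("wrist"); cv2.imwrite("pics/w19.png",p["frame"][:,:,::-1])
print(topface(p,(.4313,-.2442),.03,.026))
go(.435,-.2427,.006,-.9)
E
```

```text
[([284.3, 188.8], 159, [0.4313, -0.2439])]
cm [ 0.16  0.08 19.01] rad [-0.001 -0.    -0.001] now [ 0.4332 -0.243   0.1961] yaw -0.901 z [-0.001  0.001 -1.   ] j [-0.27  0.28  0.86  1.93 -0.24  1.04 -0.21] t 62.1
```

carry_out(
  claw=[8,8,8,8,8,8,8,8,8,8,8,8,8,3,3,3,3,3,3,3],
  delta_pos=[
    [0.16,0.1,1.7],
    [0,0,1.7],
    [0,0,1.7],
    [0,0,1.7],
    [0,0,1.7],
    [0,0,1.7],
    [0,0,1.7],
    [0,0,1.7],
    [0,0,1.7],
    [0,0,1.7],
    [0,0,1.4],
    [0,0,0.5],
    [0,0,0.2],
    [0,0,0],
    [0,0,0],
    [0,0,0],
    [0,0,0],
    [0,0,0],
    [0,0,0],
    [0,0,0],
  ],
  angular=[
    [0,0,0],
    [0,0,0],
    [0,0,0],
    [0,0,0],
    [0,0,0],
    [0,0,0],
    [0,0,0],
    [0,0,0],
    [0,0,0],
    [0,0,0],
    [0,0,0],
    [0,0,0],
    [0,0,0],
    [0,0,0],
    [0,0,0],
    [0,0,0],
    [0,0,0],
    [0,0,0],
    [0,0,0],
    [0,0,0],
  ],
  force=10,
)

```text
clock: 64.1
position: [0.4363, -0.2429, 0.0055]
ee_rot: [2.967, 1.034, 0.0]
force: [1.1, -0.5, 0.4]
width: 0.342
gripper_force: 0.0
```

Closed with no grip, so the short roll got away. I'll measure before moving anything.

```bash
python3 - <<'E'
from h import *
s=arm.observe(); print(s["position"],s["width"],s["gripper_force"],s["force"])
for n in ("wrist","scene","top"):
    p=arm.get_image(n); cv2.imwrite(f"pics/y_{n}.png",p["frame"][:,:,::-1])
    print(n,[proj(p,[.4315,-.244,h]).round() for h in (0,.03)])
    for d in arm.trace("short_roll",p)[:3]:
        m=d["region"]; v,u=np.nonzero(m); q=(u.mean(),v.mean()); print(round(d["conf"],2),np.round(q,1),u.min(),u.max(),v.min(),v.max(),w(p,q,.015).round(4),m.sum(),np.median(p["frame"][m],0))
E
```

```text
[ 0.436311   -0.24285048  0.00546239] 0.34201855184891256 0.0 [ 1.10586296 -0.53198326  0.35896273]
wrist [array([283., 236.]), array([283., 253.])]
0.65 [283.2 234.3] 245 321 201 293 [ 0.4366 -0.2399] 3538 [247. 245. 241.]
scene [array([392., 319.]), array([394., 310.])]
0.94 [394.7 317. ] 381 407 303 330 [ 0.4273 -0.25  ] 521 [208. 194. 178.]
top [array([394., 248.]), array([396., 248.])]
```

```bash
python3 -c "
import cv2;f=cv2.imread('pics/y_wrist.png');g=cv2.imread('pics/y_scene.png')
cv2.imwrite('pics/v14.png',cv2.hconcat([cv2.resize(f[170:330,190:380],(475,400)),cv2.resize(g[250:350,345:425],(320,400),interpolation=cv2.INTER_CUBIC)]))"
```

```text
(no output)
```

View pics/v14.png

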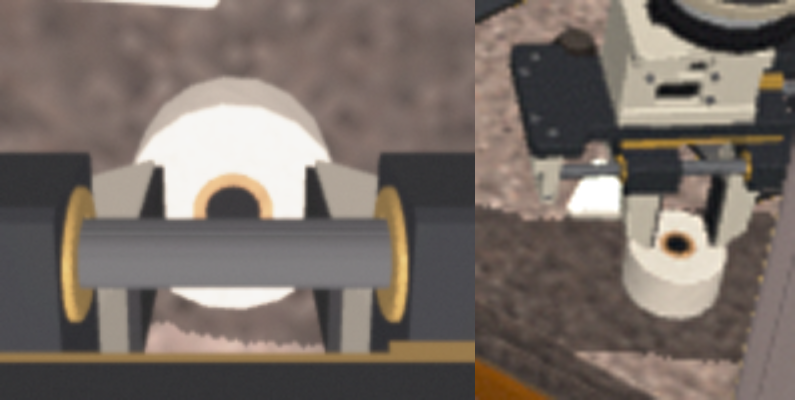

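The picture shows the fingertips standing level with the short roll's top. The real tips sit about 28 mm above the reported TCP when spread, which also explains the earlier high grasps. The roll is undisturbed, so I'll open, go lower and regrip.

carry_out(
  claw=[8,8,8,8,8,8,8,8,3,3,3,3,3,3,3],
  delta_pos=[
    [0,0,0],
    [0,0,0],
    [0,0,0],
    [0,0,0.4],
    [0,0,0.4],
    [0,0,0.4],
    [0,0,0.3],
    [0,0,0.2],
    [0,0,0],
    [0,0,0],
    [0,0,0],
    [0,0,0],
    [0,0,0],
    [0,0,0],
    [0,0,0],
  ],
  angular=[
    [0,0,0],
    [0,0,0],
    [0,0,0],
    [0,0,0],
    [0,0,0],
    [0,0,0],
    [0,0,0],
    [0,0,0],
    [0,0,0],
    [0,0,0],
    [0,0,0],
    [0,0,0],
    [0,0,0],
    [0,0,0],
    [0,0,0],
  ],
  force=10,
)

```text
clock: 65.9
position: [0.4363, -0.2429, -0.0115]
ee_rot: [2.967, 1.034, 0.0]
force: [0.4, 0.8, 1.5]
width: 0.563
gripper_force: 10.0
```

carry_out(
  claw=[3,3,3,3,3,3,3,3,3,3,3,3,3,3,3,3,3],
  delta_pos=[
    [0,0,-0.7],
    [0,0,-1.4],
    [0,0,-2],
    [0,0,-2],
    [0,0,-2],
    [0,0,-2],
    [0,0,-2],
    [0,0,-2],
    [0,0,-1],
    [0,0,0],
    [0,0,0],
    [0,0,0],
    [0,0,0],
    [0,0,0],
    [0,0,0],
    [0,0,0],
    [0,0,0],
  ],
  angular=[
    [0,0,0],
    [0,0,0],
    [0,0,0],
    [0,0,0],
    [0,0,0],
    [0,0,0],
    [0,0,0],
    [0,0,0],
    [0,0,0],
    [0,0,-0.1],
    [0,0,-0.12],
    [0,0,-0.12],
    [0,0,-0.12],
    [0,0,-0.12],
    [0,0,-0.12],
    [0,0,-0.1],
    [0,0,0],
  ],
)

```text
clock: 67.6
position: [0.4359, -0.2429, 0.1397]
ee_rot: [-2.328, -2.109, -0.0]
force: [0.5, 0.0, -0.8]
width: 0.56
gripper_force: 10.0
```

```bash
python3 - <<'E'
from h import *
s=arm.observe(); print(s["width"],s["gripper_force"],s["force"])
go(.4556,.2002,.14,-.1)
E
```

```text
0.5604207092267041 9.998686909675598 [ 0.46806156  0.02525131 -0.79146846]
cm [ 4.429e+01 -2.460e+00 -3.000e-02] rad [-0.    -0.     0.001] now [ 0.4359 -0.2429  0.1397] yaw -0.099 z [-0.  0. -1.] j [-0.07  0.32  0.61  1.99 -0.23  0.9   0.56] t 67.6
```

carry_out(
  claw=[3,3,3,3,3,3,3,3,3,3,3,3,3,3,3,3,3,3,3,3],
  delta_pos=[
    [1.7,-0.1,0],
    [2.3,-0.13,0],
    [2.3,-0.13,0],
    [2.3,-0.13,0],
    [2.3,-0.13,0],
    [2.3,-0.13,0],
    [2.3,-0.13,0],
    [2.3,-0.13,0],
    [2.3,-0.13,0],
    [2.3,-0.13,0],
    [2.3,-0.13,0],
    [2.3,-0.13,0],
    [2.3,-0.13,0],
    [2.3,-0.13,0],
    [2.3,-0.13,0],
    [2.3,-0.13,0],
    [2.3,-0.13,0],
    [2.3,-0.13,0],
    [2.3,-0.13,0],
    [1.2,-0.1,0],
  ],
  angular=[
    [0,0,0],
    [0,0,0],
    [0,0,0],
    [0,0,0],
    [0,0,0],
    [0,0,0],
    [0,0,0],
    [0,0,0],
    [0,0,0],
    [0,0,0],
    [0,0,0],
    [0,0,0],
    [0,0,0],
    [0,0,0],
    [0,0,0],
    [0,0,0],
    [0,0,0],
    [0,0,0],
    [0,0,0],
    [0,0,0],
  ],
)

```text
clock: 69.6
position: [0.455, 0.2024, 0.1395]
ee_rot: [-2.331, -2.106, -0.0]
force: [0.7, -0.9, -1.1]
width: 0.557
gripper_force: 10.0
```

carry_out(
  claw=[3,3,3,3,3,3,3,3,3,3,3],
  delta_pos=[
    [0,0,0],
    [0,0,1],
    [0,0,2],
    [0,0,2],
    [0,0,2],
    [0,0,2],
    [0,0,2],
    [0,0,1.5],
    [0,0,0.8],
    [0,0,0],
    [0,0,0],
  ],
  angular=[
    [0,0,0],
    [0,0,0],
    [0,0,0],
    [0,0,0],
    [0,0,0],
    [0,0,0],
    [0,0,0],
    [0,0,0],
    [0,0,0],
    [0,0,0],
    [0,0,0],
  ],
)

```text
clock: 70.7
position: [0.4555, 0.1998, 0.0067]
ee_rot: [2.331, 2.106, 0.0]
force: [0.1, 0.1, -0.6]
width: 0.558
gripper_force: 10.0
```

```bash
python3 - <<'E'
from h import *
s=arm.observe(); print(s["width"],s["gripper_force"],s["force"])
go(.4556,.2003,.0005,-.1)
E
```

```text
0.5579213723637093 9.999952912330627 [ 0.10170123  0.12270049 -0.56506708]
cm [0.05 0.   0.62] rad [ 0.     0.    -0.001] now [0.4555 0.1998 0.0067] yaw -0.101 z [ 0. -0. -1.] j [-0.77  0.5   0.34  2.1  -0.29  0.58 -0.33] t 70.7
```

carry_out(
  claw=[3,3,3,3,5.6,6.2,7,7.5,7.5,7.5,7.5,7.5,7.5,7.5,7.5,7.5,7.5,7.5],
  delta_pos=[
    [0.05,0,0.3],
    [0,0,0.2],
    [0,0,0.1],
    [0,0,0],
    [0,0,0],
    [0,0,0],
    [0,0,0],
    [0,0,0],
    [0,0,-1],
    [0,0,-2],
    [0,0,-2],
    [0,0,-2],
    [0,0,-2],
    [0,0,-2],
    [0,0,-2],
    [0,0,-2.5],
    [0,0,-2.5],
    [0,0,0],
  ],
  angular=[
    [0,0,0],
    [0,0,0],
    [0,0,0],
    [0,0,0],
    [0,0,0],
    [0,0,0],
    [0,0,0],
    [0,0,0],
    [0,0,0],
    [0,0,0],
    [0,0,0],
    [0,0,0],
    [0,0,0],
    [0,0,0],
    [0,0,0],
    [0,0,0],
    [0,0,0],
    [0,0,0],
  ],
)

```text
clock: 72.5
position: [0.4571, 0.2015, 0.1841]
ee_rot: [2.33, 2.106, 0.009]
force: [-0.4, 0.0, -0.0]
width: 0.822
gripper_force: 0.0
```

```bash
python3 - <<'E'
from h import *
s=arm.observe(); print(s["width"],s["force"])
p=arm.get_image("wrist")
for X,h in(((.4693,.4072),.092),((.4617,.3366),.069),((.4745,.2679),.056),((.4444,.2703),.056),((.4519,.1988),.042)): print(proj(p,[*X,h]).round(),topface(p,X,h,.015 if h==.056 else .025))
go(.4654,.3381,.10,-.1)
E
```

```text
0.8219005115845223 [-0.40771704  0.00718501 -0.01276914]
[275. -48.] []
[276.  57.] [([276.2, 57.3], 140, [0.4621, 0.3361])]
[296. 131.] [([295.5, 131.7], 194, [0.4744, 0.2677])]
[266. 132.] [([266.1, 132.2], 197, [0.4443, 0.2702])]
[281. 197.] [([281.2, 197.1], 231, [0.4525, 0.1982])]
cm [13.7  -0.45  8.24] rad [ 0.003 -0.003 -0.   ] now [0.4562 0.2013 0.1824] yaw -0.1 z [ 0.003  0.002 -1.   ] j [-0.89  0.25  0.45  1.93 -0.13  0.99 -0.48] t 72.5
```

The short roll is within 1 mm of its mark and the pair is good. The tall and till rolls are about 4 mm off in x, and there's time to fix both. I'll start with the till roll.

carry_out(
  claw=[8.5,8.5,8.5,8.5,8.5,8.5,8.5,8.5,8.5,8.5,8.5,8.5,8.5,8.5,8.5,8.5,8.5,8.5],
  delta_pos=[
    [1.9,-0.06,0],
    [1.9,-0.06,0],
    [2,-0.07,0],
    [2,-0.06,0],
    [2,-0.07,0],
    [2,-0.07,0],
    [1.9,-0.06,0],
    [0,0,0],
    [0,0,0],
    [0,0,1],
    [0,0,2],
    [0,0,2],
    [0,0,2],
    [0,0,2],
    [0,0,2],
    [0,0,1.5],
    [0,0,0],
    [0,0,0],
  ],
  angular=[
    [0,0,0],
    [0,0,0],
    [0,0,0],
    [0,0,0],
    [0,0,0],
    [0,0,0],
    [0,0,0],
    [0,0,0],
    [0,0,0],
    [0,0,0],
    [0,0,0],
    [0,0,0],
    [0,0,0],
    [0,0,0],
    [0,0,0],
    [0,0,0],
    [0,0,0],
    [0,0,0],
  ],
)

```text
clock: 74.35
position: [0.4646, 0.3369, 0.0554]
ee_rot: [2.331, 2.106, -0.001]
force: [0.2, -0.1, 0.7]
width: 0.929
gripper_force: 0.0
```

```bash
python3 - <<'E'
from h import *
go(.4655,.338,.027,-.1)
E
```

```text
cm [0.12 0.08 2.84] rad [-0.     0.001 -0.001] now [0.4646 0.3369 0.0554] yaw -0.101 z [-0.    -0.001 -1.   ] j [-0.97  0.52  0.35  1.88 -0.25  0.78 -0.59] t 74.3
```

carry_out(
  claw=[8.5,8.5,8.5,8.5,4,4,4,4,4,4,4],
  delta_pos=[
    [0.12,0.08,1],
    [0,0,1],
    [0,0,0.9],
    [0,0,0],
    [0,0,0],
    [0,0,0],
    [0,0,0],
    [0,0,0],
    [0,0,0],
    [0,0,0],
    [0,0,0],
  ],
  angular=[
    [0,0,0],
    [0,0,0],
    [0,0,0],
    [0,0,0],
    [0,0,0],
    [0,0,0],
    [0,0,0],
    [0,0,0],
    [0,0,0],
    [0,0,0],
    [0,0,0],
  ],
  force=15,
)

```text
clock: 75.45
position: [0.4656, 0.339, 0.0267]
ee_rot: [-2.33, -2.107, -0.001]
force: [0.0, -0.3, 5.6]
width: 0.65
gripper_force: 15.0
```

```bash
python3 - <<'E'
from h import *
s=arm.observe(); print(s["width"],s["gripper_force"],s["force"])
go(.4696,.3396,.027,-.1)
E
```

```text
0.6502815001578504 15.00038355588913 [ 0.03069972 -0.31177865  5.59149537]
cm [ 0.1   0.4  -0.03] rad [ 0. -0. -0.] now [0.4656 0.339  0.0267] yaw -0.1 z [ 0.  0. -1.] j [-0.96  0.56  0.33  1.89 -0.27  0.73 -0.57] t 75.5
```

carry_out(
  claw=[4,4,4,4,4,4,6.6,7.2,8,8.5,8.5,8.5,8.5,8.5,8.5,8.5,8.5,8.5,8.5,8.5],
  delta_pos=[
    [0,0,-0.4],
    [0,0,0],
    [0.17,0.4,0],
    [0,0,0],
    [0,0,0.3],
    [0,0,0.08],
    [0,0,0],
    [0,0,0],
    [0,0,0],
    [0,0,0],
    [0,0,-1],
    [0,0,-2],
    [0,0,-2],
    [0,0,-2],
    [0,0,-2],
    [0,0,-2.5],
    [0,0,-2.5],
    [0,0,-2],
    [0,0,0],
    [0,0,0],
  ],
  angular=[
    [0,0,0],
    [0,0,0],
    [0,0,0],
    [0,0,0],
    [0,0,0],
    [0,0,0],
    [0,0,0],
    [0,0,0],
    [0,0,0],
    [0,0,0],
    [0,0,0],
    [0,0,0],
    [0,0,0],
    [0,0,0],
    [0,0,0],
    [0,0,0],
    [0,0,0],
    [0,0,0],
    [0,0,0],
    [0,0,0],
  ],
)

```text
clock: 77.45
position: [0.4696, 0.3402, 0.1872]
ee_rot: [-2.33, -2.108, -0.002]
force: [-0.6, 0.9, -0.6]
width: 0.923
gripper_force: 0.0
```

```bash
python3 - <<'E'
from h import *
p=arm.get_image("wrist")
for X,h in(((.4693,.4072),.092),((.4657,.338),.069)): print(proj(p,[*X,h]).round(),topface(p,X,h,.025))
go(.473,.4087,.075,-.1)
E
```

```text
[278. 132.] [([278.4, 132.1], 183, [0.4693, 0.4072])]
[282. 200.] [([283.4, 200.6], 116, [0.467, 0.3375])]
cm [ 6.88 -0.3  11.14] rad [-0.  0. -0.] now [0.4692 0.34   0.1864] yaw -0.1 z [-0. -0. -1.] j [-1.02  0.38  0.41  1.73 -0.17  1.07 -0.65] t 77.5
```

Till is now within 1.3 mm. Next, the tall roll.

carry_out(
  claw=[8.5,8.5,8.5,8.5,8.5,8.5,8.5,8.5,8.5,8.5,8.5,8.5,8.5,8.5],
  delta_pos=[
    [1.7,-0.08,0],
    [1.7,-0.08,0],
    [1.7,-0.07,0],
    [1.78,-0.07,0],
    [0,0,0],
    [0,0,1],
    [0,0,2],
    [0,0,2],
    [0,0,2],
    [0,0,2],
    [0,0,1.5],
    [0,0,0.5],
    [0,0,0],
    [0,0,0],
  ],
  angular=[
    [0,0,0],
    [0,0,0],
    [0,0,0],
    [0,0,0],
    [0,0,0],
    [0,0,0],
    [0,0,0],
    [0,0,0],
    [0,0,0],
    [0,0,0],
    [0,0,0],
    [0,0,0],
    [0,0,0],
    [0,0,0],
  ],
)

```text
clock: 78.9
position: [0.474, 0.409, 0.0773]
ee_rot: [2.33, 2.107, 0.002]
force: [-0.0, -0.3, 0.2]
width: 0.921
gripper_force: 0.0
```

```bash
python3 - <<'E'
from h import *
go(.473,.4087,.036,-.1)
E
```

```text
cm [-0.04 -0.09  4.13] rad [ 0.001 -0.001 -0.   ] now [0.474  0.409  0.0773] yaw -0.1 z [ 0.001  0.001 -1.   ] j [-1.04  0.57  0.36  1.73 -0.24  0.89 -0.68] t 78.9
```

carry_out(
  claw=[8.5,8.5,8.5,8.5,8.5,3,3,3,3,3,3,3,3],
  delta_pos=[
    [-0.04,-0.09,1.1],
    [0,0,1.1],
    [0,0,1.1],
    [0,0,0.8],
    [0,0,0],
    [0,0,0],
    [0,0,0],
    [0,0,0],
    [0,0,0],
    [0,0,0],
    [0,0,0],
    [0,0,0],
    [0,0,0],
  ],
  angular=[
    [0,0,0],
    [0,0,0],
    [0,0,0],
    [0,0,0],
    [0,0,0],
    [0,0,0],
    [0,0,0],
    [0,0,0],
    [0,0,0],
    [0,0,0],
    [0,0,0],
    [0,0,0],
    [0,0,0],
  ],
  force=15,
)

```text
clock: 80.2
position: [0.4726, 0.4088, 0.0359]
ee_rot: [-2.33, -2.108, -0.001]
force: [-0.5, 0.3, 3.4]
width: 0.542
gripper_force: 15.0
```

```bash
python3 - <<'E'
from h import *
s=arm.observe(); print(s["width"],s["gripper_force"],s["force"])
go(.4766,.4093,.036,-.1)
E
```

```text
0.5421506992588889 14.992965906858444 [-0.46163373  0.34570392  3.40995119]
cm [ 0.09  0.39 -0.01] rad [ 0. -0.  0.] now [0.4726 0.4088 0.0359] yaw -0.1 z [ 0.  0. -1.] j [-1.02  0.62  0.34  1.76 -0.27  0.81 -0.66] t 80.2
```

carry_out(
  claw=[3,3,3,3,3,3,5.6,6.4,7.5,8.5,8.5,8.5,8.5,8.5,8.5,8.5,8.5,8.5,8.5,8.5],
  delta_pos=[
    [0,0,-0.4],
    [0,0,0],
    [0.08,0.35,0],
    [0,0,0],
    [0,0,0.3],
    [0,0,0.08],
    [0,0,0],
    [0,0,0],
    [0,0,0],
    [0,0,0],
    [0,0,-1],
    [0,0,-2],
    [0,0,-2],
    [0,0,-2],
    [0,0,-2.5],
    [0,0,-2.5],
    [0,0,-2.5],
    [0,0,-2.5],
    [0,0,0],
    [0,0,0],
  ],
  angular=[
    [0,0,0],
    [0,0,0],
    [0,0,0],
    [0,0,0],
    [0,0,0],
    [0,0,0],
    [0,0,0],
    [0,0,0],
    [0,0,0],
    [0,0,0],
    [0,0,0],
    [0,0,0],
    [0,0,0],
    [0,0,0],
    [0,0,0],
    [0,0,0],
    [0,0,0],
    [0,0,0],
    [0,0,0],
    [0,0,0],
  ],
)

```text
clock: 82.2
position: [0.4763, 0.4092, 0.2068]
ee_rot: [-2.33, -2.107, -0.003]
force: [-0.2, -0.5, -0.4]
width: 0.927
gripper_force: 0.0
```

carry_out(
  claw=[8.5,8.5,8.5,8.5,8.5,8.5,8.5,8.5,8.5,8.5],
  delta_pos=[
    [0,0,-2],
    [-2,0,-2],
    [-2,0,-1],
    [-2,0,0],
    [-2,0,0],
    [-2,0,0],
    [-2,0,0],
    [-1,0,0],
    [0,0,0],
    [0,0,0],
  ],
  angular=[
    [0,0,0],
    [0,0,0],
    [0,0,0],
    [0,0,0],
    [0,0,0],
    [0,0,0],
    [0,0,0],
    [0,0,0],
    [0,0,0],
    [0,0,0],
  ],
)

```text
clock: 83.2
position: [0.463, 0.2804, 0.2558]
ee_rot: [-2.329, -2.108, -0.0]
force: [0.2, 0.8, -0.3]
width: 0.926
gripper_force: 0.0
```

```bash
python3 - <<'E'
from h import *
s=arm.observe(); print(s["position"],s["force"],s["clock"])
p=arm.get_image("wrist")
for X,h in(((.4729,.4078),.092),((.4659,.3381),.069),((.4745,.2679),.056),((.4444,.2703),.056),((.4519,.1988),.042)): print(proj(p,[*X,h]).round(),topface(p,X,h,.015 if h==.056 else .025))
for l,h,X in (("pin_tin",.01,(.64,.4445)),("rubber_stamp",.03,(0,0))):
    for n in("scene",):
        q=arm.get_image(n); print(l,[(round(d["conf"],2),np.multiply(d["centre"],[560,420]).round()) for d in arm.place_of(l,q)[:2]])
E
```

```text
[0.4629648  0.28042605 0.25577808] [ 0.20285389  0.80652972 -0.2725751 ] 83.2
[283.  74.] [([283.2, 74.8], 134, [0.4731, 0.4075])]
[283. 140.] [([283.6, 140.5], 36, [0.4665, 0.3373])]
[295. 193.] [([294.7, 193.2], 151, [0.4743, 0.2679])]
[272. 194.] [([272.2, 193.6], 153, [0.4447, 0.2704])]
[283. 240.] [([283.7, 240.5], 124, [0.4528, 0.1983])]
pin_tin [(0.83, array([215., 170.]))]
rubber_stamp [(0.73, array([368., 277.])), (0.18, array([241., 231.]))]
```

All rolls are within about 1 mm of their marks, and the tin and stamp are where they started. Handing in.

```bash
python3 -c "
from cell import arm; print(arm.sign_off())"
```

```text
the job is handed in; nothing more can be done
None
```

I handed in the job at about 83 s: the tall roll by the end stop, then the till roll, the slim pair square across the board, and the short roll at the far end, each measured within about 1 mm of its mark. My first grip on the slim pair slipped and left them apart, so I moved each back singly before carrying both to the mark in one grasp; the pin tin and rubber stamp stayed put.

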